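# Fit the spare block plug behind a bypass door

## Task

The plug box on the bench has two sliding clear doors; through them you can see that one socket already holds a plug and the other is empty. Slide the door above the empty socket fully open past its neighbour, push the loose block plug fully home in the empty socket, then slide that door fully shut again. Leave the other door and the plug under it as they are, and do not disturb the jar, the steel plate and the pliers.

Things in the scene. Friction and masses are not known exactly. Their poses are not given: they have to be found in the camera images.
- plug_box: fixed grey steel box, 156 mm (x) by 364 mm (y) by 106 mm high, with two sliding doors on a double track as its top; origin in the middle of its underside, on the table; z up. The +y half (left) is under door_left, the -y half (right) under door_right. 140 mm clear along x between the rails; a fully open door leaves a gap 115 mm long along y at the outer end of its half
- door_left (a joint): left (+y) door of the plug box: aluminium frame 143 x 180 x 6 mm with a clear pane, level on the upper track (underside 95.5 mm above the table). Value: metres slid from closed; 0 = shut, 0.115 = fully open at its stop. Opens towards the box's -y, over the other door. It stays where it is left; friction 1.5 N plus light damping
- door_right (a joint): right (-y) door of the plug box: aluminium frame 143 x 180 x 6 mm with a clear pane, level on the lower track (underside 86.2 mm above the table). Value: metres slid from closed; 0 = shut, 0.115 = fully open at its stop. Opens towards the box's +y, under the other door. It stays where it is left; friction 1.5 N plus light damping
- door_left_handle (a point): grip point of the left door's handle, moving with it: an upright black bar, 70 mm along the box's x, 12 mm thick along the box's y, top 141 mm above the table, 20 mm in from the door's outer end; the point is in its middle, 14 mm below its top. Pinch its 12 mm from above; bar the other handle, all round it is below 110 mm. Axes as plug_box
- door_right_handle (a point): grip point of the right door's handle, moving with it: an upright black bar, 70 mm along the box's x, 12 mm thick along the box's y, top 141 mm above the table, 20 mm in from the door's outer end; the point is in its middle, 14 mm below its top. Pinch its 12 mm from above; bar the other handle, all round it is below 110 mm. Axes as plug_box
- socket_mouth (a point): centre of the mouth of the empty socket, a fixed pale block 90 x 100 x 26 mm in either half of the box, axes parallel to the box's. The point is on its top face, 32 mm above the table, 112 mm from the box's middle along y. Hole 37 mm (x) by 53 mm (y), 24 mm deep, 3 mm chamfer. The other half holds an equal socket with a like plug fixed in it
- plug_centre (a point): centre of the loose block plug, 70 mm tall, standing on its shank; z up. Shank 34 (x) x 50 (y) mm, 22 mm long; shoulder 44 x 64 x 10 mm that lands on the socket's top; on it a black grip bar 26 (x) x 60 (y) mm, 38 mm tall: grip its 26 mm. Fits with its y along the socket's y, either way round. Home, this point is 13 mm above socket_mouth and the top 6 mm below the doors. 0.2 kg
- paste_jar: bystander: round jar with screw lid, 60 mm wide, 68 mm tall; origin under its centre
- plate_blank_0: bystander: steel plate 60 x 88 x 14 mm lying on the table; origin under its centre
- pliers: bystander: pliers 53 x 168 x 13 mm lying on the table; origin under its centre
Not all that is in view belongs to the job. What is shaped like the part that bears plug_centre but pink or purple is not meant.

How it is judged:
By the outcome, as a careful person would: the job done as asked, in the order asked, and still so for the second after the job is handed in, with the robot touching nothing.
It also fails if it takes over 70 s, if anything falls off the work surface, if the arm or the gripper's body presses on something with over 40 N, if the wrist force passes 120 N, or if a joint passes its speed limit or range.

## Robot

A 6-joint arm with a two-finger parallel gripper is mounted at the origin on the work surface; the furniture and walls round the work are solid. World frame = base frame: x ahead of the robot, y to its left, z up, the work surface at z = 0. Lengths are in m, angles in degrees, forces in N, time in s.
With the tool pointing down it reaches from about 0.25 to 0.725 m from the base axis. Payload 4 kg.
Tool frame: the origin (TCP) lies midway between the tips of the shut fingers; the grasp point (between the pads) lies 19 mm behind it (arm.pinch_z is the distance from the TCP to the grasp point, in m); z points along the fingers, x is the direction in which the jaws open and shut, and the axes are right-handed (so a half turn about z gives the same grasp; the last joint's range is limited). The gripper opens to 85 mm and grips with 20 to 120 N. Pads are 22 mm wide; open, the fingers measure 114 mm over their backs; the gripper's body (76 mm by 85 mm) begins 54 mm behind the grasp point. The pads swing forward as they close: fully open they stand 13 mm farther back than shut.
Start: joints at [72.479, 13.785, 0.286, 76.501, 0, 90], TCP at [0.151, 0.477, 0.205] pointing down, gripper open.
Joint ranges: [-155.79, 155.79], [-60.16, 107.12], [-62.33, 73.08], [-114, 123.19], [-81.49, 82.49], [-180, 180]. Speed limits (degrees/s): [159.86, 159.86, 180, 180, 180, 180].

## Interface

Orientations are given as [roll, pitch, yaw] about the fixed x, y, z axes, in that order (R = Rz(yaw) Ry(pitch) Rx(roll)).
In Python, from station import arm, cams, models gives the robot as it stands.
- The arm moves only by the shell command python3 -m creep 'ROWS' [FORCE]. ROWS is a JSON object of lists of equal length, an entry for each row: "claw": the closure in counts, from 0 (fully open) to 255 (shut); "translation": the shift along the tool's x, y, z in m, a list of three; "angular": the turn, a rotation vector about the tool's x, y, z in degrees, a list of three. In form: {"claw": [claw, ...], "translation": [[tx, ty, tz], ...], "angular": [[wx, wy, wz], ...]}. A call has 1 to 8 rows; each row is the pose to reach, as a shift and turn from the pose commanded when the call began, along the tool's axes at that moment; what a row does not reach only later rows make up. A row lasts 1/8 s, in which the tool goes at most 62.5 mm and 10.7 degrees, less where a joint would pass 70% of its speed; a pose out of reach is approached as far as the arm can. A call with a gripper value outside its range is refused whole. The fingers move at their own pace and stop on an object; FORCE is the grip in N (left out, the last holds). Time passes only in rows, so rows that repeat a pose let the fingers close. It gives the time, the measured TCP pose, the force and the opening at its end, in the units of the state.
- arm.state(): the state, without advancing time (a new reading comes with each control period).
- cams.capture(name): name is "scene" or "top"; returns (picture, depth): 480x640x3 uint8, blue, green, red; 480x640 float32, m along the optical axis (not along the pixel's ray), 0 where there is no reading.
- cams.camera_model(name): a dict with "K" (3x3 intrinsics, pixels), "T" (4x4, takes a point from camera to world coordinates). Camera axes: x right, y down, z forward; pixel columns grow to the right and rows downward; lengths in m; the calibration is good to about 2 mm. A picture is of the moment at which its call begins. camera_model takes no time and is no camera call.
- arm.hand_in(): hands the job in, once; it reports no verdict.
Trained networks look in the newest picture that a camera, given by its name, has taken for a name from the list of things; names that differ only in an ending like _2 or _b are one class to them, and where a whole thing is asked for, a point or a joint stands for the part that bears it (a point fixed in the world has none). Each returns a list of dicts, best first, with "confidence" (0 to 1); they miss things now and then, are a little off and sometimes report something else, mostly with a low value. They report only what shows in the picture. A call takes as long as a camera call. They do not tell look-alikes from the thing itself.
- models.regions_of(thing, camera): "pixels" (480x640 bool, what is visible of it) and "position" ([row, column] in pixels, amid what is visible of it).
The state is a dict: "clock": time; "joint_pos": joint angles; "qvel": joint speeds; "tau": joint torques, N m; "ee_pos": TCP position; "eef_rot": TCP orientation; "wrist_force": force on the tool from outside, world axes, zero at the start; "torque": the same for the moment, N m; "finger_gap": finger opening in m.
Only numpy, scipy, OpenCV 4.12 (cv2) and the standard library are available. Lean on these libraries where they do the work, as an engineer would, in place of code of your own. Each camera call takes 0.05 s, during which the arm holds its last target.

## Working session

There is one attempt and no reset: what is moved stays moved. The work goes in short steps, Python scripts to look and compute and a shell command to move; the robot and the scene stay as the last step left them, time stands still between calls to the robot, and variables do not carry over. Pictures are saved under pics/ and viewed, and the job is handed in when it is done.

```bash
ls; mkdir -p pics; python3 - <<'E'
from station import arm,cams,models
import cv2
print(arm.state())
for n in("scene","top"):
    p,d=cams.capture(n); cv2.imwrite(f"pics/{n}0.png",p)
    m=cams.camera_model(n); print(n,m)
E
```

```text
pics
{'clock': 0.0, 'joint_pos': array([ 7.24787835e+01,  1.38308508e+01,  2.13000522e-01,  7.65015598e+01,
       -6.51409591e-04,  9.00001863e+01]), 'qvel': array([-0.10160178, -0.01479398, -0.00849038,  0.08039719,  0.07298006,
       -0.06436097]), 'tau': array([-5.72593399e-04, -3.72320437e+01,  2.52406579e+01,  1.68847240e-02,
        1.53410451e-04,  7.15226363e-06]), 'ee_pos': array([0.15032459, 0.47614136, 0.20392001]), 'eef_rot': array([1.79999348e+02, 1.19410109e-01, 7.24785972e+01]), 'wrist_force': array([-0.12334572, -0.47829306, -0.80059939]), 'torque': array([-0.0182747 , -0.00341175,  0.00279547]), 'finger_gap': 0.08502305548993327}
scene {'K': array([[553.85653333,   0.        , 312.99465296],
       [  0.        , 553.85653333, 243.72309698],
       [  0.        ,   0.        ,   1.        ]]), 'T': array([[ 0.86757026, -0.36249221,  0.34047209,  0.02392319],
       [-0.49715216, -0.61466579,  0.61239342, -0.72037373],
       [-0.0127113 , -0.70056076, -0.71347954,  1.09538367],
       [ 0.        ,  0.        ,  0.        ,  1.        ]])}
top {'K': array([[511.34281498,   0.        , 320.14851214],
       [  0.        , 511.34281498, 232.57248192],
       [  0.        ,   0.        ,   1.        ]]), 'T': array([[-0.00496725, -0.99160445,  0.12921275,  0.34119237],
       [-0.99991078,  0.00652753,  0.0116546 ,  0.12116608],
       [-0.01240019, -0.12914333, -0.9915484 ,  1.24599875],
       [ 0.        ,  0.        ,  0.        ,  1.        ]])}
```

View pics/scene0.png

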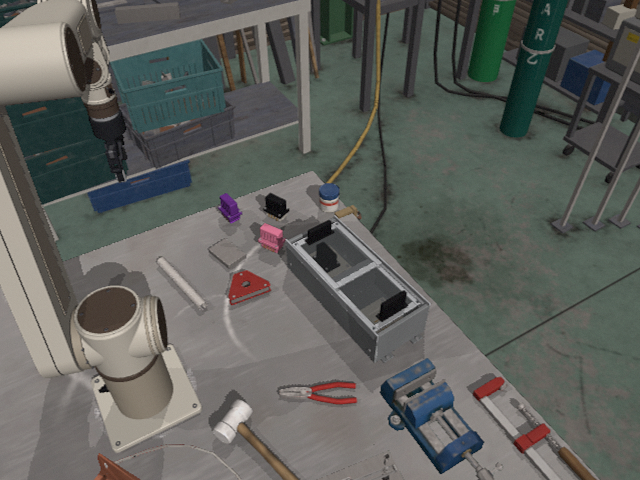

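View pics/top0.png

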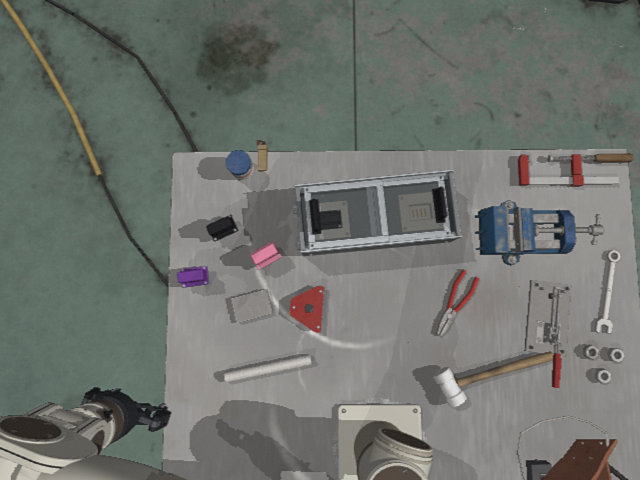

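```bash
cat > h.py <<'E'
from station import arm,cams,models
import cv2, numpy as np
def pts(cam,d,mask):
    m=cams.camera_model(cam);K=np.array(m["K"]);T=np.array(m["T"])
    r,c=np.where(mask&(d>0)); z=d[r,c]
    P=np.stack([(c-K[0,2])*z/K[0,0],(r-K[1,2])*z/K[1,1],z],1)
    return P@T[:3,:3].T+T[:3,3]
def proj(cam,P):
    m=cams.camera_model(cam);K=np.array(m["K"]);T=np.linalg.inv(np.array(m["T"]))
    p=np.atleast_2d(P)@T[:3,:3].T+T[:3,3]; p=p@K.T
    return p[:,:2]/p[:,2:]
def onplane(cam,uv,z):
    m=cams.camera_model(cam);K=np.array(m["K"]);T=np.array(m["T"])
    uv=np.atleast_2d(uv); r=np.c_[(uv[:,0]-K[0,2])/K[0,0],(uv[:,1]-K[1,2])/K[1,1],np.ones(len(uv))]@T[:3,:3].T
    s=(z-T[2,3])/r[:,2]; return T[:3,3]+r*s[:,None]
def rect(P):
    (c,s,a)=cv2.minAreaRect((P[:,:2]*1000).astype(np.float32)); return np.round(c,1),np.round(s,1),round(a,1)
E
python3 - <<'E'
from h import *
for n in("scene","top"):
    p,d=cams.capture(n)
    np.save(f"d_{n}.npy",d); cv2.imwrite(f"p_{n}.png",p)
    for t in("plug_box","door_left_handle","door_right_handle","plug_centre","paste_jar","plate_blank_0","pliers"):
        for r in models.regions_of(t,n)[:4]:
            P=pts(n,d,r["pixels"])
            if len(P)<5: print(n,t,"few",r["confidence"]);continue
            zt=np.percentile(P[:,2],95); Q=P[P[:,2]>zt-0.008]
            print(n,t,round(r["confidence"],2),np.round(r["position"]),r["pixels"].sum(),"med",np.round(np.median(P,0),3),"ztop",round(zt,3),"toprect",rect(Q))
p=cv2.imread("p_top.png");cv2.imwrite("pics/topcrop.png",cv2.resize(p[140:310,160:480],None,fx=2.5,fy=2.5,interpolation=cv2.INTER_CUBIC))
p=cv2.imread("p_scene.png");cv2.imwrite("pics/scenecrop.png",cv2.resize(p[170:370,200:450],None,fx=3,fy=3,interpolation=cv2.INTER_CUBIC))
E
```

```text
scene plug_box 0.74 [288. 355.] 11043 med [ 0.518 -0.034  0.094] ztop 0.114 toprect (array([535.1,   2.9]), array([158.3, 357.2]), 5.3)
scene door_left_handle 0.94 [252. 335.] 3241 med [0.527 0.075 0.101] ztop 0.127 toprect (array([521.8, 145.5]), array([69.3, 15.8]), 5.6)
scene door_right_handle 0.59 [299. 377.] 2902 med [ 0.541 -0.086  0.092] ztop 0.137 toprect (array([ 548.8, -135.5]), array([70.2, 13.2]), 6.1)
scene plug_centre 0.89 [206. 277.] 465 med [0.502 0.361 0.046] ztop 0.072 toprect (array([508.9, 370.2]), array([30.2, 61.9]), 23.7)
scene plug_centre 0.83 [236. 272.] 497 med [0.437 0.255 0.046] ztop 0.072 toprect (array([443.1, 262.9]), array([28.8, 55.3]), 36.3)
scene plug_centre 0.6 [211. 230.] 446 med [0.386 0.421 0.045] ztop 0.072 toprect (array([392.1, 434.5]), array([25.5, 60.2]), 5.5)
scene paste_jar 0.74 [196. 330.] 552 med [0.655 0.314 0.055] ztop 0.071 toprect (array([662.1, 329.5]), array([59.2, 57.2]), 34.2)
scene paste_jar 0.68 [391. 314.] 796 med [ 0.322 -0.181  0.011] ztop 0.015 toprect (array([ 323.8, -184.2]), array([ 52.4, 162.7]), 59.0)
scene plate_blan
[... 1288 characters left out ...]
1]), array([26.3, 58.9]), 6.6)
top paste_jar 0.82 [163. 238.] 587 med [0.659 0.324 0.067] ztop 0.071 toprect (array([664.6, 327.9]), array([55.4, 55.3]), 32.2)
top paste_jar 0.22 [308. 454.] 783 med [ 0.326 -0.182  0.01 ] ztop 0.014 toprect (array([ 329.2, -185. ]), array([ 49.2, 165.8]), 60.1)
top plate_blank_0 0.95 [304. 252.] 896 med [0.326 0.299 0.014] ztop 0.018 toprect (array([327.3, 300.3]), array([59.5, 87.4]), 14.6)
top plate_blank_0 0.19 [306. 451.] 605 med [ 0.328 -0.18   0.01 ] ztop 0.015 toprect (array([ 328.6, -184.6]), array([ 49.2, 164.4]), 60.0)
top pliers 0.7 [301. 457.] 806 med [ 0.328 -0.183  0.009] ztop 0.014 toprect (array([ 328.2, -187.5]), array([ 49.8, 166.3]), 61.8)
```

View pics/topcrop.png

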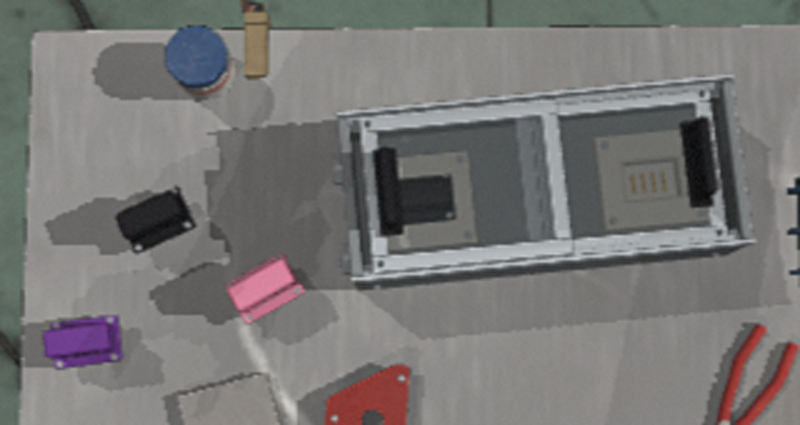

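View pics/scenecrop.png

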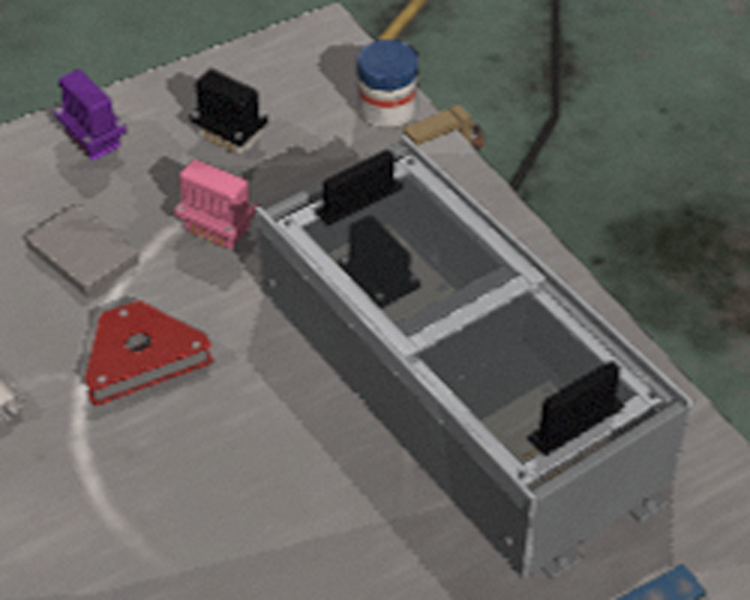

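The loose plug candidates in the top picture are black (222,228), pink (265,255) and purple (193,277). The task rules out pink and purple, so the black one is meant. In the enlarged top crop it is black with a pale shank at (155,220), standing outside the box. The left half of the box holds a plug (crop 425,198) and the right socket is empty (crop 650,180), so door_right is the one to open.

```bash
cat >> h.py <<'E'
from scipy.spatial.transform import Rotation as Ro
def go(target,yaw,base=None):
    """shift (tool axes) and rotvec from base pose (measured state) to target pos, tool down with yaw"""
    s=arm.state(); p=np.array(s["ee_pos"]); R=Ro.from_euler("xyz",s["eef_rot"],degrees=True)
    Rt=Ro.from_euler("xyz",[180,0,yaw],degrees=True)
    print("shift mm",np.round(R.inv().apply(np.array(target)-p)*1000,1),"rotvec",np.round((R.inv()*Rt).as_rotvec(degrees=True),1),"dist",round(np.linalg.norm(np.array(target)-p),3))
E
python3 -c "
from h import *
go([0.551,-0.1354,0.2],95.2)"
```

```text
shift mm [-463.2  566.2    4.8] rotvec [  0.   -0.  -22.7] dist 0.732
```

```bash
python3 -m creep '{"claw":[90,90,90,90,90,90,90,90],"translation":[[-0.462,0.566,0.004],[-0.462,0.566,0.004],[-0.462,0.566,0.004],[-0.462,0.566,0.004],[-0.462,0.566,0.004],[-0.462,0.566,0.004],[-0.462,0.566,0.004],[-0.462,0.566,0.004]],"angular":[[0,0,-22.7],[0,0,-22.7],[0,0,-22.7],[0,0,-22.7],[0,0,-22.7],[0,0,-22.7],[0,0,-22.7],[0,0,-22.7]]}' 40
python3 -c "
from h import *
print(arm.state()['joint_pos'])
go([0.551,-0.1354,0.2],95.2)"
```

```text
clock: 1.9
ee_pos: [0.4204, 0.0655, 0.2026]
eef_rot: [179.9, -0.0, 95.2]
wrist_force: [1.1, 0.9, 1.0]
finger_gap: 0.055
[ 8.84098992e+00  5.33216687e+00 -1.03185574e+01  7.42682327e+01
  1.72265962e-02  3.67098193e+00]
shift mm [-211.8  111.9    2.7] rotvec [ 0.1 -0.  -0. ] dist 0.24
```

```bash
python3 -m creep '{"claw":[90,90,90,90,90,90,90],"translation":[[-0.205,0.108,0.0],[-0.205,0.108,0.0],[-0.205,0.108,0.0],[-0.205,0.108,0.0],[-0.205,0.108,0.0],[-0.205,0.108,0.0],[-0.205,0.108,0.0]],"angular":[[0,0,0],[0,0,0],[0,0,0],[0,0,0],[0,0,0],[0,0,0],[0,0,0]]}'
python3 - <<'E'
from h import *
go([0.551,-0.1354,0.116],95.2)
p,d=cams.capture("top");np.save("d1.npy",d);cv2.imwrite("pics/top1.png",cv2.resize(p[140:300,340:500],None,fx=3.5,fy=3.5))
p,d=cams.capture("scene");cv2.imwrite("pics/scene1.png",cv2.resize(p[180:380,260:460],None,fx=3,fy=3))
E
```

```text
clock: 2.78
ee_pos: [0.5449, -0.1259, 0.2024]
eef_rot: [-180.0, -0.0, 95.3]
wrist_force: [0.3, 0.5, 1.1]
finger_gap: 0.0551
shift mm [-10.    5.2  86.4] rotvec [-0.  -0.   0.1] dist 0.087
```

View pics/scene1.png

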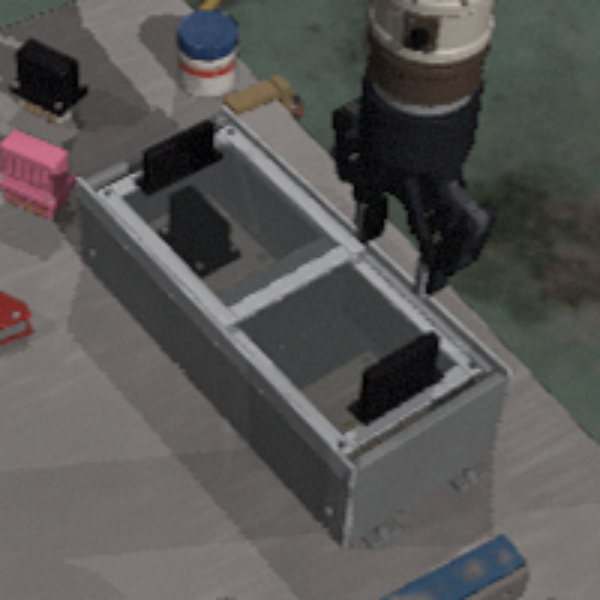

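The picture shows the gripper above and behind the right handle (crop 400,380), with its jaws opening along the box's y. I'll shift, go down and grip.

```bash
python3 -m creep '{"claw":[90,90,90,90,90,90],"translation":[[-0.010,0.005,0.02],[-0.010,0.005,0.05],[-0.010,0.005,0.07],[-0.010,0.005,0.086],[-0.010,0.005,0.086],[-0.010,0.005,0.086]],"angular":[[0,0,0],[0,0,0],[0,0,0],[0,0,0],[0,0,0],[0,0,0]]}'
python3 - <<'E'
from h import *
s=arm.state();print(s['wrist_force'])
p,d=cams.capture("scene");cv2.imwrite("pics/scene2.png",cv2.resize(p[180:380,260:460],None,fx=3,fy=3))
E
```

```text
clock: 3.62
ee_pos: [0.552, -0.1365, 0.1172]
eef_rot: [179.9, 0.0, 95.2]
wrist_force: [0.7, -0.1, -0.7]
finger_gap: 0.0553
[ 0.71769606 -0.11238556 -0.67497466]
```

View pics/scene2.png

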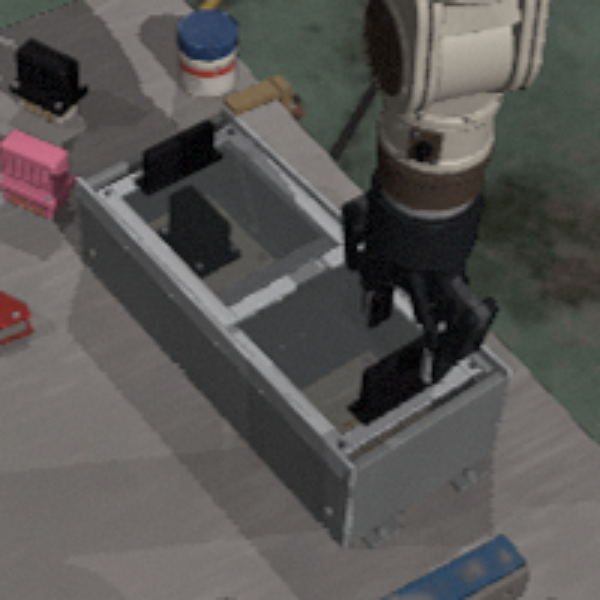

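```bash
python3 - <<'E'
from h import *
p,d=cams.capture("scene")
for P in([0.552,-0.1365,0.1172],[0.552,-0.1365,0.141],[0.551,-0.1354,0.141]):
    uv=proj("scene",P)[0]; print(uv,(uv-[260,180])*3)
q=cv2.resize(p[240:330,350:440],None,fx=7,fy=7,interpolation=cv2.INTER_CUBIC)
for P,c in(([0.552,-0.1365,0.136],(0,0,255)),([0.552,-0.1365,0.117],(0,255,255)),([0.517,-0.1397,0.141],(0,255,0)),([0.587,-0.1333,0.141],(0,255,0))):
    uv=(proj("scene",P)[0]-[350,240])*7; cv2.circle(q,tuple(int(x) for x in uv),5,c,2)
cv2.imwrite("pics/c2.png",q)
E
```

```text
[393.83718691 304.23771943] [401.51156074 372.71315828]
[394.82645487 297.50117853] [404.47936462 352.50353559]
[394.16122931 297.34392849] [402.48368792 352.03178548]
```

View pics/c2.png

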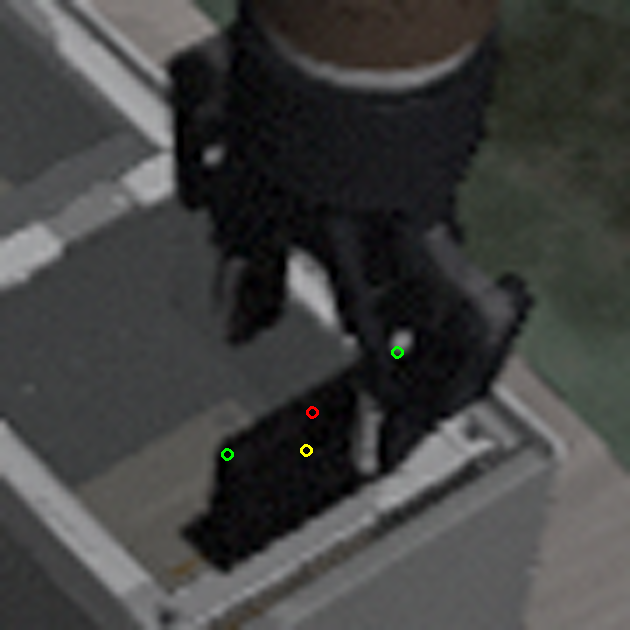

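The fingers straddle the handle (crop 235,340 and 375,470). Closing.

```bash
python3 -m creep '{"claw":[255,255,255,255,255],"translation":[[0,0,0],[0,0,0],[0,0,0],[0,0,0],[0,0,0]],"angular":[[0,0,0],[0,0,0],[0,0,0],[0,0,0],[0,0,0]]}' 40; python3 -c "
from h import *
s=arm.state();print(s)
R=Ro.from_euler('xyz',s['eef_rot'],degrees=True)
print(R.inv().apply(np.array([-.0906,.9959,0])*115))"
```

```text
clock: 4.35
ee_pos: [0.5513, -0.1366, 0.1162]
eef_rot: [-180.0, -0.0, 95.2]
wrist_force: [-0.3, -0.4, 0.7]
finger_gap: -0.0
{'clock': 4.35, 'joint_pos': array([-1.39144152e+01,  2.43499918e+01,  1.82301708e+00,  6.74772067e+01,
       -1.32481234e-04, -1.90923865e+01]), 'qvel': array([-0.01447221,  0.04290945,  0.07225224, -0.05915459,  0.06640075,
        0.03646404]), 'tau': array([-2.05254037e-03, -4.47832096e+01,  2.40953958e+01,  2.08895275e-03,
       -2.66941352e-04,  1.70244635e-05]), 'ee_pos': array([ 0.55129514, -0.13657975,  0.11615502]), 'eef_rot': array([-1.79996005e+02, -1.24253544e-03,  9.51779713e+01]), 'wrist_force': array([-0.26232663, -0.40900186,  0.66202143]), 'torque': array([-0.03122596, -0.00351963, -0.02147524]), 'finger_gap': -4.6100163048823455e-05}
[ 1.15001440e+02 -4.03208216e-02  2.49677097e-03]
```

The gap reads 0, so the fingers shut on nothing. I'll look again.

```bash
python3 - <<'E'
from h import *
p,d=cams.capture("scene")
q=cv2.resize(p[240:330,350:440],None,fx=6,fy=6,interpolation=cv2.INTER_CUBIC)
p,d=cams.capture("top")
r=models.regions_of("door_right_handle","top")
q2=cv2.resize(p[160:250,380:470],None,fx=6,fy=6,interpolation=cv2.INTER_CUBIC)
uv=(proj("top",[0.5513,-0.1366,0.141])[0]-[380,160])*6; print(uv)
cv2.imwrite("pics/c3.png",cv2.convertScaleAbs(np.hstack([q,q2])[:,:],alpha=1.8)); cv2.imwrite("pics/c3.png",cv2.resize(cv2.imread("pics/c3.png"),(800,400)))
E
```

```text
[381.74162951 250.98223631]
```

View pics/c3.png

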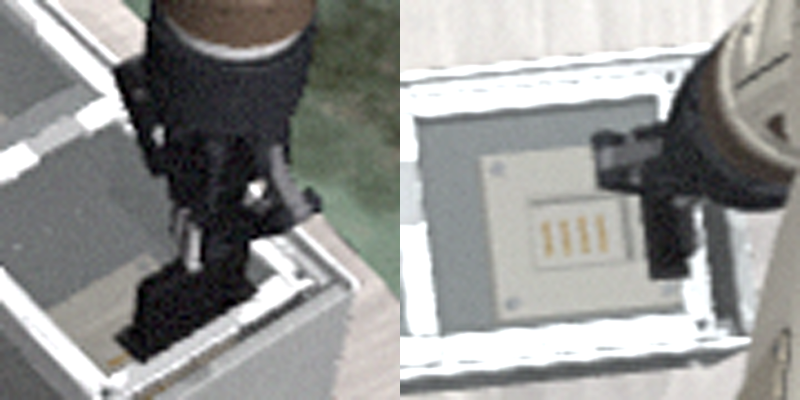

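```bash
python3 - <<'E'
from h import *
a=np.radians(5.2)
B=np.array([0.5385,0.004])
im=[]
for n in("scene","top"):
    p,d=cams.capture(n)
    P=pts(n,d,np.ones(d.shape,bool)); 
    L=(P[:,:2]-B)@np.array([[np.cos(a),-np.sin(a)],[np.sin(a),np.cos(a)]])
    print(n,"TCP local",(np.array([0.5513,-0.1366])-B)@np.array([[np.cos(a),-np.sin(a)],[np.sin(a),np.cos(a)]]))
    for z0,z1 in((.108,.118),(.118,.128),(.128,.136),(.136,.146),(.146,.156),(.156,.17)):
        m=(P[:,2]>z0)&(P[:,2]<z1)&(np.abs(L[:,0])<.06)&(L[:,1]<-.08)&(L[:,1]>-.2)
        if m.sum(): print(n,z0,m.sum(),"x",np.round(np.percentile(L[m,0],[2,25,50,75,98])*1000),"y",np.round(np.percentile(L[m,1],[2,25,50,75,98])*1000))
E
```

```text
scene TCP local [ 4.37952648e-06 -1.41181443e-01]
scene 0.108 71 x [-38. -28.  -7.  11.  28.] y [-146. -145. -144. -143. -136.]
scene 0.118 69 x [-37. -28.  -9.   9.  27.] y [-146. -145. -144. -143. -136.]
scene 0.128 54 x [-37. -25. -10.   8.  29.] y [-145. -144. -144. -143. -137.]
scene 0.136 68 x [-37. -28. -21. -13.  20.] y [-146. -144. -141. -138. -133.]
scene 0.146 29 x [-22. -13. -12.  -9.   3.] y [-152. -147. -144. -138. -128.]
scene 0.156 54 x [-14. -13.  -9.  -7.   1.] y [-154. -152. -146. -139. -126.]
top TCP local [ 4.37952648e-06 -1.41181443e-01]
top 0.108 16 x [-33. -26. -19. -12.  -2.] y [-139. -135. -135. -134. -133.]
top 0.118 18 x [-34. -32. -22. -12.  -2.] y [-144. -135. -134. -134. -134.]
top 0.128 22 x [-33. -30. -22. -13.  -6.] y [-146. -137. -135. -134. -134.]
top 0.136 56 x [-32. -26. -19. -13.  -7.] y [-146. -142. -139. -137. -134.]
top 0.146 8 x [-10. -10.  -8.  -6.  -6.] y [-147. -142. -135. -134. -130.]
top 0.156 8 x [-10. -10. -10.  -9.  -6.] y [-144. -140. -136. -134. -130.]
```

```bash
python3 - <<'E'
from h import *
t=np.array([0.1503,0.4761,0.2039])
print(proj("scene",t),proj("top",t))
for n in("scene","top"):
    d=np.load(f"d_{n}.npy");P=pts(n,d,np.ones(d.shape,bool))
    m=(np.linalg.norm(P[:,:2]-t[:2],axis=1)<.08)&(P[:,2]>.12)&(P[:,2]<.4)
    Q=P[m]; a=np.radians(72.48); L=(Q[:,:2]-t[:2])@np.array([[np.cos(a),-np.sin(a)],[np.sin(a),np.cos(a)]])
    for z0 in np.arange(.15,.3,.01):
        k=(Q[:,2]>z0)&(Q[:,2]<z0+.01)
        if k.sum(): print(n,round(z0,3),k.sum(),"jaw",np.round(np.percentile(L[k,0],[2,50,98])*1000),"y",np.round(np.percentile(L[k,1],[2,50,98])*1000))
p,d=cams.capture("scene")
t=np.array([0.5513,-0.1366,.116]);P=pts("scene",d,np.ones(d.shape,bool))
m=(np.linalg.norm(P[:,:2]-t[:2],axis=1)<.08)&(P[:,2]>.13)&(P[:,2]<.4)
Q=P[m]; a=np.radians(95.2); L=(Q[:,:2]-t[:2])@np.array([[np.cos(a),-np.sin(a)],[np.sin(a),np.cos(a)]])
print("now")
for z0 in np.arange(.13,.26,.01):
        k=(Q[:,2]>z0)&(Q[:,2]<z0+.01)
        if k.sum(): print(round(z0,3),k.sum(),"jaw",np.round(np.percentile(L[k,0],[2,50,98])*1000),"y",np.round(np.percentile(L[k,1],[2,50,98])*1000))
p=cv2.imread("p_scene.png");cv2.imwrite("pics/g0.png",cv2.resize(p[60:210,50:200],None,fx=4,fy=4,interpolation=cv2.INTER_CUBIC))
E
```

```text
[[127.097586   182.24727139]] [[147.96182894 397.26386075]]
scene 0.24 19 jaw [-51.  40.  50.] y [-8. -2. 10.]
scene 0.25 41 jaw [-57. -47.  47.] y [-9. -3. 13.]
scene 0.26 45 jaw [-59. -49.  47.] y [-9. -3. 12.]
scene 0.27 35 jaw [-60. -53.  47.] y [-8. -1. 10.]
scene 0.28 9 jaw [-51.  42.  53.] y [-10.  -9.  -6.]
scene 0.29 73 jaw [-75. -65.  67.] y [-10.   1.  14.]
top 0.24 6 jaw [-48.  -1.  46.] y [-12.  -9.  -7.]
top 0.25 25 jaw [-55. -43.  56.] y [-13. -10.  -7.]
top 0.26 26 jaw [-55. -46.  49.] y [-13. -11.  -7.]
top 0.27 18 jaw [-56.   1.  50.] y [-13. -12.  -8.]
top 0.28 21 jaw [-56. -42.  62.] y [-15. -13.  -8.]
top 0.29 127 jaw [-73. -46.  71.] y [-15.  -9.   7.]
now
0.13 75 jaw [-5. -2.  7.] y [-27.  12.  37.]
0.14 49 jaw [-6.  2.  8.] y [ 6. 19. 36.]
0.15 33 jaw [-13.  -6.  15.] y [-3.  9. 15.]
0.16 37 jaw [-13.  -4.  15.] y [ 2. 10. 15.]
0.17 25 jaw [-12.  -4.  10.] y [ 5. 10. 15.]
0.18 27 jaw [-13.   2.  30.] y [ 8. 14. 17.]
0.19 111 jaw [-32. -10.  32.] y [-7. 13. 16.]
0.2 75 jaw [-39.   5.  44.] y [-6. 13. 18.]
0.21 105 jaw [-46.   7.  52.] y [ 5. 14. 20.]
0.22 108 jaw [-58.  -8.  55.] y [ 4. 14. 20.]
0.23 192 jaw [-60. -27.  59.] y [-7. 11. 21.]
0.24 105 jaw [-48. -26.  18.] y [-2. 13. 22.]
0.25 67 jaw [-40. -34. -12.] y [-5. 12. 23.]
```

View pics/g0.png

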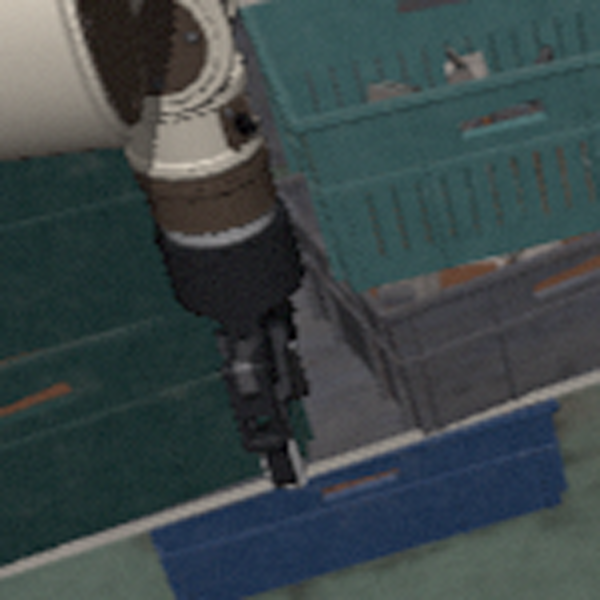

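```bash
python3 -c "
from station import arm
print(arm.pinch_z,[x for x in dir(arm) if x[0]!='_'])"
python3 -m creep '{"claw":[100,100,100,100,100],"translation":[[0,0,0],[0,0,0],[0,0,0],[0,0,0.005],[0,0,0.010]],"angular":[[0,0,0],[0,0,0],[0,0,0],[0,0,0],[0,0,0]]}'
python3 - <<'E'
from h import *
s=arm.state();t=s['ee_pos'];print(t,s['finger_gap'],s['wrist_force'])
for n in("scene","top"):
    p,d=cams.capture(n);P=pts(n,d,np.ones(d.shape,bool))
    m=(np.linalg.norm(P[:,:2]-t[:2],axis=1)<.08)&(P[:,2]>.108)&(P[:,2]<.4)
    Q=P[m]; a=np.radians(95.2); L=(Q[:,:2]-t[:2])@np.array([[np.cos(a),-np.sin(a)],[np.sin(a),np.cos(a)]])
    for z0 in np.arange(.11,.18,.005):
        k=(Q[:,2]>z0)&(Q[:,2]<z0+.005)
        if k.sum(): print(n,round(z0,3),k.sum(),"jaw",np.round(np.percentile(L[k,0],[2,25,50,75,98])*1000),"y",np.round(np.percentile(L[k,1],[2,50,98])*1000))
    if n=="scene": cv2.imwrite("pics/c4.png",cv2.resize(cv2.convertScaleAbs(p[240:330,350:440],alpha=2),None,fx=6,fy=6,interpolation=cv2.INTER_CUBIC))
E
```

```text
0.0187 ['IKError', 'hand_in', 'pinch_z', 'state']
clock: 5.28
ee_pos: [0.5512, -0.1366, 0.1058]
eef_rot: [-180.0, -0.0, 95.2]
wrist_force: [-0.4, 0.1, -0.4]
finger_gap: 0.0519
[ 0.55121352 -0.13655746  0.10575752] 0.05190361487659394 [-0.39157743  0.05326735 -0.39749928]
scene 0.11 24 jaw [-5. -4. -3. -2.  4.] y [-5. 23. 37.]
scene 0.115 23 jaw [-5. -4. -3. -2.  3.] y [-6. 15. 38.]
scene 0.12 28 jaw [-5. -4. -3. -2.  4.] y [-8. 19. 37.]
scene 0.125 29 jaw [-5. -3. -2. -1.  4.] y [-9. 12. 37.]
scene 0.13 22 jaw [-4. -3. -2. -1.  5.] y [-7. 14. 37.]
scene 0.135 67 jaw [-31.  -3.   0.   6.  28.] y [-14.  12.  38.]
scene 0.14 78 jaw [-31.  -1.   1.   5.  31.] y [-27.  10.  34.]
scene 0.145 29 jaw [-38. -34.  -2.  29.  39.] y [-6.  9. 15.]
scene 0.15 37 jaw [-38. -32. -23.  28.  40.] y [-7.  8. 15.]
scene 0.155 23 jaw [-38. -31.  27.  28.  38.] y [-5.  7. 14.]
scene 0.16 29 jaw [-38. -30.  27.  29.  37.] y [-8.  9. 14.]
scene 0.165 22 jaw [-38. -33.  -0.  28.  32.] y [-7.  8. 14.]
scene 0.17 24 jaw [-30.  27.  28.  29.  33.] y [-7.  9. 14.]
scene 0.175 18 jaw [-39. -32.  29.  30.  44.] y [-3.  9. 15.]
top 0.11 17 jaw [-9.  7.  7.  7. 16.] y [-51.  21.  76.]
top 0.115 6 jaw [6. 6. 7. 7. 7.] y [ 9. 14. 29.]
top 0.12 8 jaw [4. 5. 6. 7. 7.] y [ 6. 24. 33.]
top 0.125 10 jaw [0. 6. 7. 7. 8.] y [ 9. 21. 33.]
top 0.13 6 jaw [-2.  6.  6.  7.  7.] y [ 7. 23. 33.]
top 0.135 37 jaw [-5. -2.  2.  5. 15.] y [ 6. 19. 33.]
top 0.14 37 jaw [-4. -0.  2.  5. 36.] y [ 6. 18. 32.]
top 0.145 3 jaw [ 7. 19. 32. 32. 32.] y [ 7.  9. 12.]
top 0.15 4 jaw [27. 29. 30. 32. 35.] y [ 6. 11. 11.]
top 0.155 2 jaw [32. 33. 35. 37. 38.] y [6. 8. 9.]
top 0.16 2 jaw [27. 30. 33. 36. 39.] y [ 5.  8. 10.]
top 0.165 1 jaw [39. 39. 39. 39. 39.] y [6. 6. 6.]
top 0.175 6 jaw [28. 31. 34. 38. 52.] y [ 8. 11. 13.]
```

View pics/c4.png

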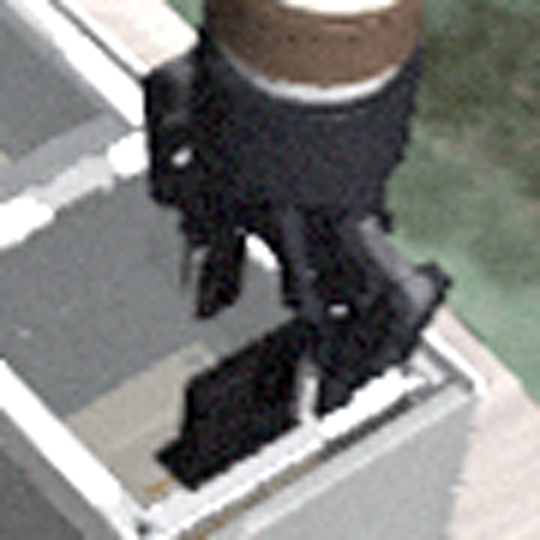

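The picture and depth both show the finger tips about 25 mm higher than the state says: the open tips are near z 0.138 against a TCP of 0.106, and the start pictures show the same. I'll go down a further 17 mm, watching the force.

```bash
python3 -m creep '{"claw":[100,100,100,100],"translation":[[0,0,0.006],[0,0,0.012],[0,0,0.017],[0,0,0.017]],"angular":[[0,0,0],[0,0,0],[0,0,0],[0,0,0]]}'
python3 -m creep '{"claw":[255,255,255,255],"translation":[[0,0,0],[0,0,0],[0,0,0],[0,0,0]],"angular":[[0,0,0],[0,0,0],[0,0,0],[0,0,0]]}' 50
```

```text
clock: 5.88
ee_pos: [0.5508, -0.1364, 0.0885]
eef_rot: [-179.9, -0.0, 95.2]
wrist_force: [0.3, -1.2, 0.1]
finger_gap: 0.0518
clock: 6.38
ee_pos: [0.5515, -0.1365, 0.0896]
eef_rot: [180.0, 0.0, 95.2]
wrist_force: [-0.4, 0.7, 1.6]
finger_gap: 0.0112
```

```bash
python3 -m creep '{"claw":[255,255,255,255,255,255,255,255],"translation":[[0.01,0,0],[0.028,0,0],[0.046,0,0],[0.064,0,0],[0.082,0,0],[0.098,0,0],[0.110,0,0],[0.116,0,0]],"angular":[[0,0,0],[0,0,0],[0,0,0],[0,0,0],[0,0,0],[0,0,0],[0,0,0],[0,0,0]]}'
python3 -m creep '{"claw":[255,255],"translation":[[0.0,0,0],[0.0,0,0]],"angular":[[0,0,0],[0,0,0]]}'
python3 - <<'E'
from h import *
p,d=cams.capture("top");cv2.imwrite("pics/t5.png",cv2.resize(p[160:270,280:480],None,fx=4,fy=4,interpolation=cv2.INTER_CUBIC))
E
```

```text
clock: 7.38
ee_pos: [0.5419, -0.0303, 0.0897]
eef_rot: [180.0, 1.3, 94.9]
wrist_force: [2.1, -40.5, 1.0]
finger_gap: 0.011
clock: 7.62
ee_pos: [0.5419, -0.0303, 0.0897]
eef_rot: [180.0, 1.1, 94.8]
wrist_force: [1.8, -30.3, 2.9]
finger_gap: 0.0112
```

View pics/t5.png

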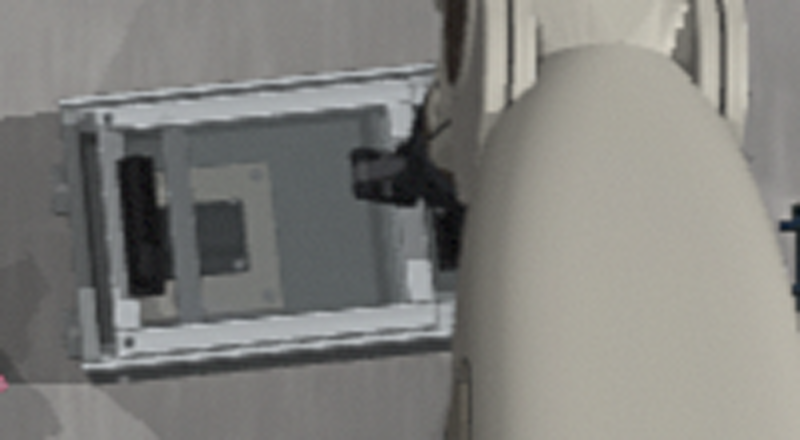

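The door stopped after 106 mm with about 35 N on the wrist, so something may be blocking it. I'll check with the scene view.

```bash
python3 - <<'E'
from h import *
s=arm.state();t=s['ee_pos']
p,d=cams.capture("scene");P=pts("scene",d,np.ones(d.shape,bool))
cv2.imwrite("pics/s5.png",cv2.resize(cv2.convertScaleAbs(p[220:320,310:410],alpha=2),None,fx=6,fy=6,interpolation=cv2.INTER_CUBIC))
a=np.radians(5.2);B=np.array([0.5385,0.004]);M=np.array([[np.cos(a),-np.sin(a)],[np.sin(a),np.cos(a)]])
L=(P[:,:2]-B)@M
print("tcp",(t[:2]-B)@M)
for z0 in np.arange(.09,.16,.006):
    k=(P[:,2]>z0)&(P[:,2]<z0+.006)&(np.abs(L[:,0])<.045)&(L[:,1]>-.10)&(L[:,1]<.06)
    if k.sum(): print(round(z0,3),k.sum(),"x",np.round(np.percentile(L[k,0],[2,50,98])*1000),"y",np.round(np.percentile(L[k,1],[2,25,50,75,98])*1000))
E
```

```text
tcp [ 0.00023957 -0.03445337]
0.09 212 x [-44.  -7.  44.] y [-54. -50. -45. -37.  36.]
0.096 480 x [-44. -15.  27.] y [-44.  -4.  20.  39.  58.]
0.102 192 x [-44. -18.  24.] y [-39. -13.  17.  41.  57.]
0.108 23 x [-37. -21.  29.] y [-41. -39. -37. -37. -30.]
0.114 26 x [-37. -20.  28.] y [-41. -39. -38. -37. -32.]
0.12 26 x [-37. -20.  15.] y [-48. -41. -38. -37. -32.]
0.126 37 x [-37. -14.   5.] y [-51. -49. -39. -37. -20.]
0.132 47 x [-37. -16.   3.] y [-51. -45. -38. -36. -23.]
0.138 61 x [-36. -16.  -3.] y [-51. -38. -34. -30. -20.]
0.144 22 x [-14.  -9.  -2.] y [-53. -46. -33. -26. -23.]
0.15 21 x [-15. -13.  -5.] y [-49. -41. -27. -23. -12.]
0.156 17 x [-16. -12.  -7.] y [-52. -46. -25. -23. -19.]
```

View pics/s5.png

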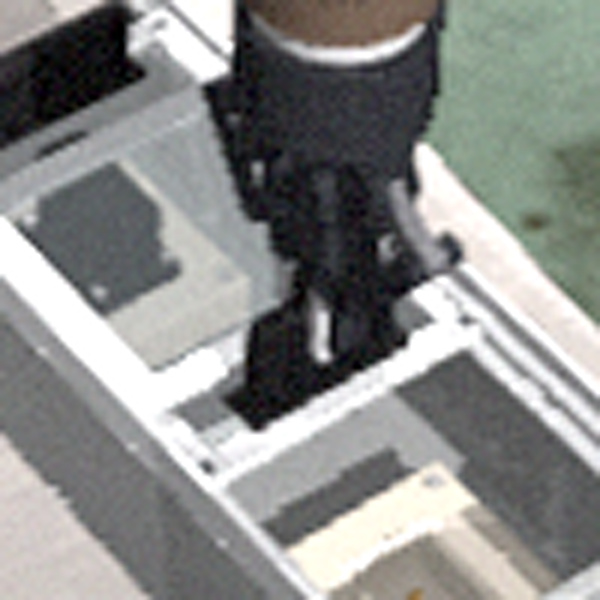

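```bash
python3 - <<'E'
from h import *
a=np.radians(5.2);B=np.array([0.5385,0.004]);M=np.array([[np.cos(a),-np.sin(a)],[np.sin(a),np.cos(a)]])
def prof(n,d):
    P=pts(n,d,np.ones(d.shape,bool));L=(P[:,:2]-B)@M
    for x0,x1 in((-.06,-.045),(.045,.06)):
        k=(L[:,0]>x0)&(L[:,0]<x1)&(P[:,2]>.0)&(np.abs(L[:,1])<.2)
        o=np.argsort(L[k,1]);y=L[k,1][o];z=P[k,2][o]
        print(n,x0,end=": ")
        for y0 in np.arange(-.2,.2,.005):
            m=(y>y0)&(y<=y0+.005)
            if m.sum(): print(f"{y0*1000+2.5:.0f}:{np.median(z[m])*1000:.0f}",end=" ")
        print()
for n in("scene","top"): prof(n,np.load(f"d_{n}.npy"))
print("NOW")
for n in("scene","top"):
    p,d=cams.capture(n); np.save(f"d5_{n}.npy",d);prof(n,d)
E
```

```text
scene -0.06: -198:2 -192:3 -188:4 -182:32 -178:56 -172:100 -157:91 -152:92 -147:93 -142:91 -137:91 -132:92 -127:90 -122:93 -117:91 -112:91 -107:91 -102:91 -97:91 -92:90 -87:91 -82:92 -77:90 -72:92 -67:91 -62:91 -57:91 -52:92 -47:93 -42:91 -37:91 -32:90 -27:91 -22:92 -17:94 -12:99 -7:102 -2:102 3:101 8:101 13:101 18:100 23:102 28:101 33:101 38:101 43:100 48:101 53:100 58:100 63:101 68:101 73:100 78:99 83:101 88:102 93:103 98:102 103:103 108:100 113:101 118:100 123:99 128:99 133:100 138:101 143:100 148:101 153:103 158:104 163:100 173:96 178:98 183:98 188:95 
scene 0.045: -198:2 -192:3 -188:6 -182:34 -178:57 -172:101 -167:98 -157:92 -152:92 -147:93 -142:92 -137:91 -132:93 -127:91 -122:91 -107:93 -102:92 -97:91 -92:91 -87:92 -82:92 -77:92 -72:89 -67:92 -62:92 -57:92 -52:94 -47:91 -42:91 -37:90 -32:92 -27:92 -22:90 -17:94 -12:99 -7:101 -2:103 3:103 8:99 13:101 18:100 23:101 28:101 33:100 38:102 43:101 48:101 53:100 58:100 63:101 68:103 73:101 78:101 83:101 88:102 93:99 98:99 103:101 108:101 113:102 118:100 123:101 128:100 133:100 138:101 143:100 148:101 153:102 158:103 163:100 168:102 173
[... 2016 characters left out ...]
:580 -52:581 -47:585 -42:588 -37:590 -32:591 -27:590 -22:590 -17:591 -12:591 -7:591 -2:590 3:590 8:587 13:583 18:578 23:556 28:101 33:101 38:99 43:100 48:100 53:99 58:99 63:100 68:101 73:101 78:100 83:100 88:99 93:101 98:100 103:101 108:102 113:101 118:99 123:100 128:101 133:101 138:100 143:101 148:99 153:103 158:102 163:98 168:7 173:94 178:101 183:99 188:3 193:5 198:2 
top 0.045: -22:93 -17:99 -12:101 -7:102 -2:100 3:99 8:103 13:101 18:99 23:100 28:99 33:99 38:100 43:99 48:101 53:100 58:100 63:100 68:100 73:99 78:100 83:100 88:99 93:101 98:101 103:100 108:100 113:100 118:101 123:100 128:100 133:101 138:100 143:100 148:101 153:101 158:102 163:99 168:5 173:83 178:100 183:100 188:6 193:4 198:1
```

The left door has not moved (edges still at -18 and 164 in box coordinates), and door_right is about 107 mm open. The front finger may be fouling the left door's edge. I'll back off, grip higher and push again.

```bash
python3 -m creep '{"claw":[255,255,215,215,215,255,255,255],"translation":[[-0.02,0,0],[-0.02,0,0],[-0.02,0,0],[-0.02,0,0],[-0.02,0,-0.012],[-0.02,0,-0.012],[-0.02,0,-0.012],[-0.02,0,-0.012]],"angular":[[0,0,0],[0,0,0],[0,0,0],[0,0,0],[0,0,0],[0,0,0],[0,0,0],[0,0,0]]}'
python3 -c "
from h import *
go([0.540,-.0215,.1017],95.2)"
```

```text
clock: 8.82
ee_pos: [0.5419, -0.0403, 0.1019]
eef_rot: [-180.0, -0.1, 95.2]
wrist_force: [-4.1, 0.9, 5.4]
finger_gap: 0.0103
shift mm [18.9 -0.1  0.2] rotvec [-0.  -0.1  0. ] dist 0.019
```

```bash
python3 -m creep '{"claw":[255,255,255,255,255],"translation":[[0.008,0,0],[0.014,0,0],[0.019,0,0],[0.020,0,0],[0.020,0,0]],"angular":[[0,0,0],[0,0,0],[0,0,0],[0,0,0],[0,0,0]]}'
```

```text
clock: 9.45
ee_pos: [0.5409, -0.0302, 0.1019]
eef_rot: [-180.0, 1.0, 94.9]
wrist_force: [-2.7, -23.7, 3.0]
finger_gap: 0.0102
```

It stopped at the same place at a different height, so finger tip height isn't the cause. I'll let go, lift and look, and if needed push from behind with shut fingers.

```bash
python3 -m creep '{"claw":[255,255,190,190,190,190,190,190],"translation":[[-0.010,0,0],[-0.010,0,0],[-0.010,0,0],[-0.010,0,0],[-0.02,0,-0.06],[-0.08,0,-0.06],[-0.140,0,-0.06],[-0.20,0,-0.06]],"angular":[[0,0,0],[0,0,0],[0,0,0],[0,0,0],[0,0,0],[0,0,0],[0,0,0],[0,0,0]]}'
python3 - <<'E'
from h import *
p,d=cams.capture("top");q1=p[165:265,290:470]
cv2.imwrite("pics/t6.png",cv2.resize(cv2.convertScaleAbs(q1,alpha=1.8),None,fx=4.4,fy=4.4,interpolation=cv2.INTER_CUBIC)); np.save("d6_top.npy",d); cv2.imwrite("p6_top.png",p)
p,d=cams.capture("scene");np.save("d6_scene.npy",d); cv2.imwrite("p6_scene.png",p)
cv2.imwrite("pics/s6.png",cv2.resize(cv2.convertScaleAbs(p[220:340,280:440],alpha=1.8),None,fx=5,fy=5,interpolation=cv2.INTER_CUBIC))
E
```

```text
clock: 10.45
ee_pos: [0.5598, -0.2214, 0.1616]
eef_rot: [179.9, 0.0, 95.3]
wrist_force: [1.9, 0.2, -0.2]
finger_gap: 0.0215
```

View pics/t6.png

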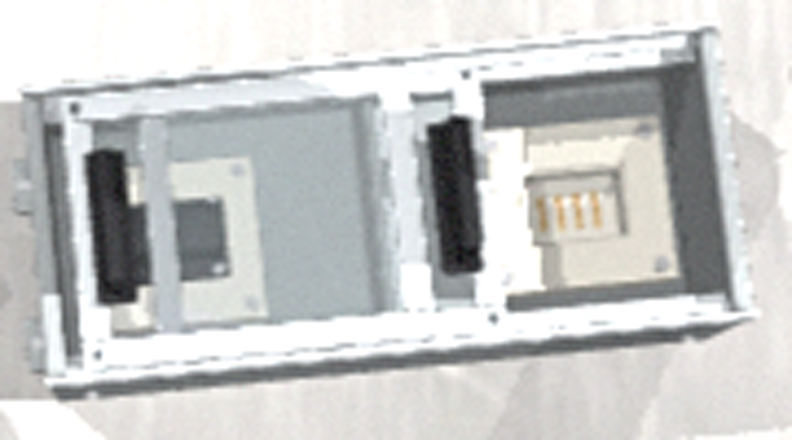

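View pics/s6.png

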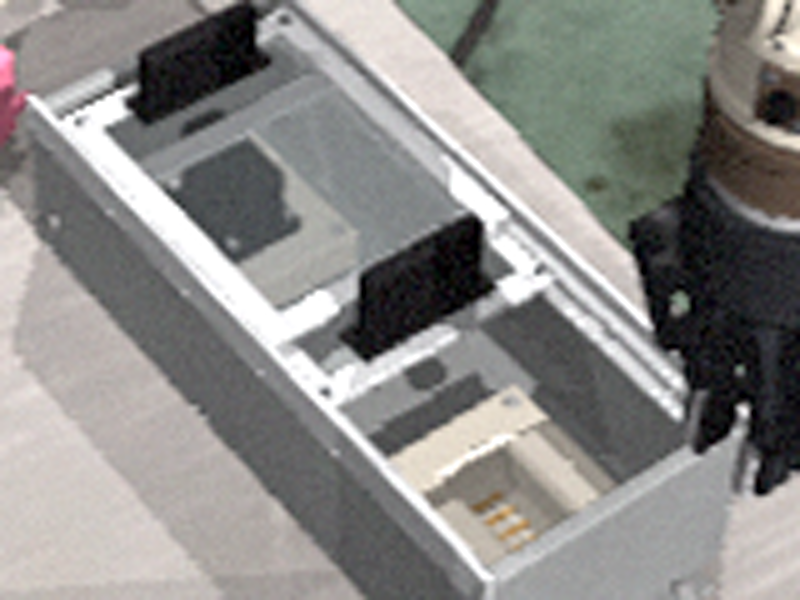

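```bash
python3 - <<'E'
from h import *
s=arm.state(); t=s['ee_pos'];R=Ro.from_euler('xyz',s['eef_rot'],degrees=True)
p=cv2.imread("p6_scene.png");q=cv2.resize(cv2.convertScaleAbs(p[250:340,390:480],alpha=2.2),None,fx=7,fy=7,interpolation=cv2.INTER_CUBIC)
for dz,c in((0,(0,0,255)),(-.01,(0,255,255)),(-.025,(0,255,0))):
  for jx in(-.011,.011,-.025,.025):
    uv=(proj("scene",t+R.apply([jx,0,dz]))[0]-[390,250])*7; cv2.circle(q,tuple(int(x) for x in uv),4,c,-1)
cv2.imwrite("pics/g7.png",q)
d=np.load("d6_scene.npy");P=pts("scene",d,np.ones(d.shape,bool))
L=R.inv().apply(P-t);m=(np.abs(L[:,0])<.08)&(np.abs(L[:,1])<.05)&(L[:,2]<.03)&(L[:,2]>-.1)
L=L[m]
for z0 in np.arange(-.1,.03,.008):
    k=(L[:,2]>z0)&(L[:,2]<=z0+.008)
    if k.sum(): print(round(z0,3),k.sum(),"jaw",np.round(np.percentile(L[k,0],[2,25,50,75,98])*1000),"y",np.round(np.percentile(L[k,1],[2,50,98])*1000))
E
```

```text
-0.1 100 jaw [-52. -25. -19.  36.  48.] y [-21. -14.   9.]
-0.092 70 jaw [-50. -26. -23.  32.  45.] y [-16. -13.  11.]
-0.084 136 jaw [-42. -27. -20.  21.  42.] y [-16. -10.   7.]
-0.076 60 jaw [-37. -23.  11.  15.  36.] y [-16. -12.   5.]
-0.068 41 jaw [-28. -12.   9.  12.  15.] y [-14.  -9.   7.]
-0.06 53 jaw [-27. -22.   8.  10.  20.] y [-15. -10.   8.]
-0.052 51 jaw [-27. -20.   8.  10.  21.] y [-15.  -8.   7.]
-0.044 55 jaw [-26. -22.   7.  10.  21.] y [-14.  -8.   8.]
-0.036 32 jaw [-25. -14.   9.  10.  16.] y [-13.  -9.   8.]
-0.028 2 jaw [-19. -11.  -3.   5.  13.] y [-11. -10.  -9.]
```

View pics/g7.png

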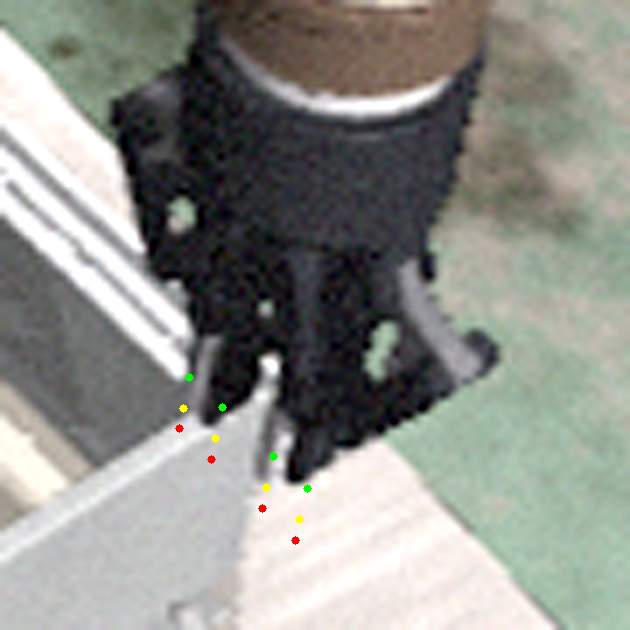

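```bash
python3 -c "
from h import *
go([0.545,-.0753,.16],95.2);go([0.545,-.0753,.09],95.2)"
```

```text
shift mm [151.3  -1.7   0.3] rotvec [ 0.1  0.1 -0.4] dist 0.151
shift mm [151.4  -1.7  70.3] rotvec [ 0.1  0.1 -0.4] dist 0.167
```

```bash
python3 -m creep '{"claw":[255,255,255,255,255,255,255],"translation":[[0.06,-0.001,0],[0.12,-0.001,0],[0.150,-0.001,0],[0.150,-0.001,0],[0.150,-0.001,0.04],[0.150,-0.001,0.07],[0.150,-0.001,0.07]],"angular":[[0,0,0],[0,0,0],[0,0,0],[0,0,0],[0,0,0],[0,0,0],[0,0,0]]}'
python3 -m creep '{"claw":[255,255,255],"translation":[[0.008,0,0],[0.016,0,0],[0.024,0,0]],"angular":[[0,0,0],[0,0,0],[0,0,0]]}'
```

```text
clock: 11.42
ee_pos: [0.5422, -0.0711, 0.0887]
eef_rot: [-179.7, -0.1, 95.1]
wrist_force: [-0.1, -0.2, 0.2]
finger_gap: -0.0001
clock: 11.8
ee_pos: [0.5436, -0.0494, 0.0928]
eef_rot: [179.8, 0.4, 95.1]
wrist_force: [0.8, -18.0, 0.8]
finger_gap: 0.0
```

```bash
python3 -m creep '{"claw":[255,255,255,255],"translation":[[0.004,0,0],[0.007,0,0],[0.007,0,0],[0.007,0,0]],"angular":[[0,0,0],[0,0,0],[0,0,0],[0,0,0]]}'
python3 - <<'E'
from h import *
p,d=cams.capture("scene");cv2.imwrite("pics/s8.png",cv2.resize(cv2.convertScaleAbs(p[220:320,310:410],alpha=1.8),None,fx=6,fy=6,interpolation=cv2.INTER_CUBIC))
E
```

```text
clock: 12.3
ee_pos: [0.5436, -0.0498, 0.093]
eef_rot: [179.8, 1.1, 94.8]
wrist_force: [2.3, -25.4, 0.2]
finger_gap: 0.0002
```

View pics/s8.png

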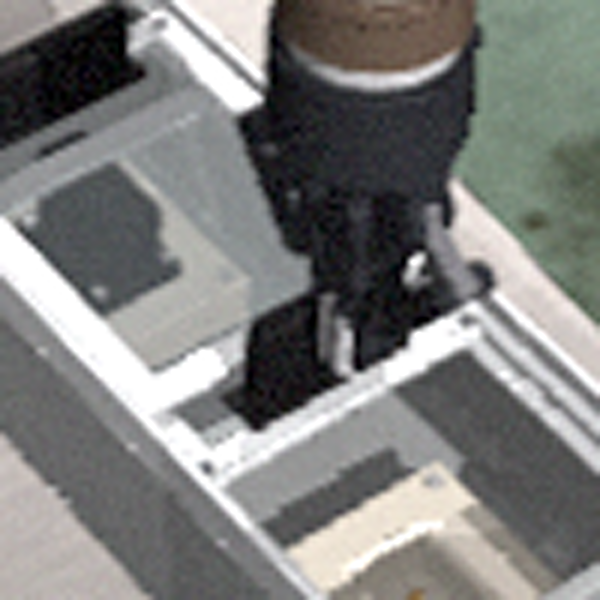

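```bash
python3 - <<'E'
from h import *
a=onplane("scene",[[374.2,327.5],[344.2,297.5]],.092);print(a,np.linalg.norm(a[0]-a[1]))
# correlate small patch between first scene image and now
p0=cv2.imread("p_scene.png");p,d=cams.capture("scene")
t=p0[320:335,366:383]
r=cv2.matchTemplate(p[285:315,330:365],t,cv2.TM_CCOEFF_NORMED);_,v,_,l=cv2.minMaxLoc(r)
c0=np.array([366+8.5,320+7.5]);c1=np.array([330+l[0]+8.5,285+l[1]+7.5]);b=onplane("scene",[c0,c1],.092);print(v,c0,c1,np.linalg.norm(b[0]-b[1]))
E
```

```text
[[ 0.49027434 -0.15260859  0.092     ]
 [ 0.47821496 -0.04731602  0.092     ]] 0.10598091824207072
0.8791359066963196 [374.5 327.5] [345.5 297.5] 0.10458660600101528
```

The door stops at the same place (106 mm from its start) whether gripped or pushed from behind. The profile also shows a slit of about 8 mm at its outer end at the start. So it began slightly ajar and is now at its open stop, with its outer end near -55 and the gap centred on the socket. Next is the plug, once I've measured the socket from the unobstructed pictures.

```bash
python3 -m creep '{"claw":[255,255,255,255],"translation":[[-0.012,0,0],[-0.015,0,-0.03],[-0.015,0,-0.08],[-0.015,0,-0.08]],"angular":[[0,0,0],[0,0,0],[0,0,0],[0,0,0]]}'
python3 - <<'E'
from h import *
a=np.radians(5.2);M=np.array([[np.cos(a),-np.sin(a)],[np.sin(a),np.cos(a)]]);B=np.array([.5385,.006])
for n in("top","scene"):
    d=np.load(f"d6_{n}.npy");P=pts(n,d,np.ones(d.shape,bool));L=(P[:,:2]-B)@M
    k=(np.abs(L[:,0])<.065)&(L[:,1]<-.05)&(L[:,1]>-.172)
    s=k&(P[:,2]>.026)&(P[:,2]<.042)
    print(n,"sock x",np.round(np.percentile(L[s,0],[1,3,97,99])*1000,1),"y",np.round(np.percentile(L[s,1],[1,3,97,99])*1000,1),"z",np.median(P[s,2]),s.sum(),rect(P[s]))
    h=k&(P[:,2]<.02)&(np.abs(L[:,0])<.035)&(np.abs(L[:,1]+.112)<.04)
    print("hole x",np.round(np.percentile(L[h,0],[1,3,50,97,99])*1000,1),"y",np.round(np.percentile(L[h,1],[1,3,50,97,99])*1000,1),h.sum(),np.median(P[h,2]))
go([0.512,0.3695,.16],24); 
E
```

```text
clock: 12.9
ee_pos: [0.5463, -0.0546, 0.1763]
eef_rot: [179.4, 0.1, 95.2]
wrist_force: [0.5, -0.6, -0.0]
finger_gap: -0.0002
top sock x [-43.5 -42.3  44.3  45.7] y [-162.5 -161.2  -70.4  -69. ] z 0.03172560928562107 1137 (array([ 550.5, -109.4]), array([90.9, 95.9]), 5.2)
hole x [-13.5 -13.1   3.8  20.2  20.5] y [-140.4 -140.1 -116.5  -92.6  -91.5] 308 0.008460793483547002
scene sock x [-35.9 -34.9  40.8  42. ] y [-136.5 -134.2  -62.7  -61. ] z 0.03235561118206409 610 (array([550.4, -92.3]), array([81.9, 77.2]), 5.6)
hole x [-11.1  -9.9   5.8  17.9  18.9] y [-125.7 -125.1 -102.2  -83.1  -82. ] 212 0.009759964304043467
shift mm [425.5   4.3  15.9] rotvec [ 0.5 -0.3 71.2] dist 0.426
```

```bash
python3 -m creep '{"claw":[0,0,0,0,0,0,0,0],"translation":[[0.06,0.004,0.01],[0.12,0.004,0.01],[0.18,0.004,0.01],[0.24,0.004,0.01],[0.30,0.004,0.01],[0.36,0.004,0.01],[0.42,0.004,0.01],[0.425,0.004,0.01]],"angular":[[0,0,9],[0,0,18],[0,0,27],[0,0,36],[0,0,45],[0,0,54],[0,0,63],[0,0,71]]}' 60
python3 - <<'E'
from h import *
p,d=cams.capture("top");cv2.imwrite("pics/t9.png",cv2.resize(p[180:290,160:300],None,fx=5,fy=5,interpolation=cv2.INTER_CUBIC));go([0.512,0.3695,.014],24)
p,d=cams.capture("scene");cv2.imwrite("pics/s9.png",cv2.resize(p[130:240,210:350],None,fx=5,fy=5,interpolation=cv2.INTER_CUBIC));go([0.512,0.3695,.014],24)
E
```

```text
clock: 13.9
ee_pos: [0.5063, 0.3735, 0.1598]
eef_rot: [-179.9, 0.1, 24.3]
wrist_force: [-0.4, 0.0, -0.0]
finger_gap: 0.0856
shift mm [  4.    4.8 145.8] rotvec [-0.   0.1  0.1] dist 0.146
shift mm [  4.4   3.  146. ] rotvec [-0.   0.1  0.4] dist 0.146
```

View pics/s9.png

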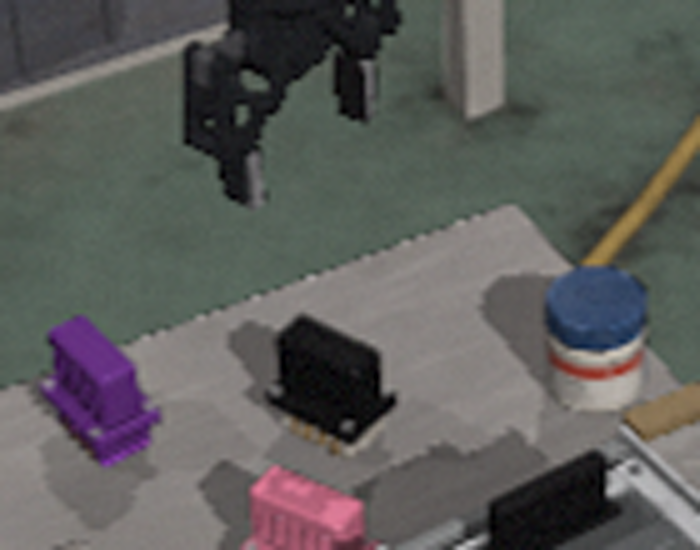

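View pics/t9.png

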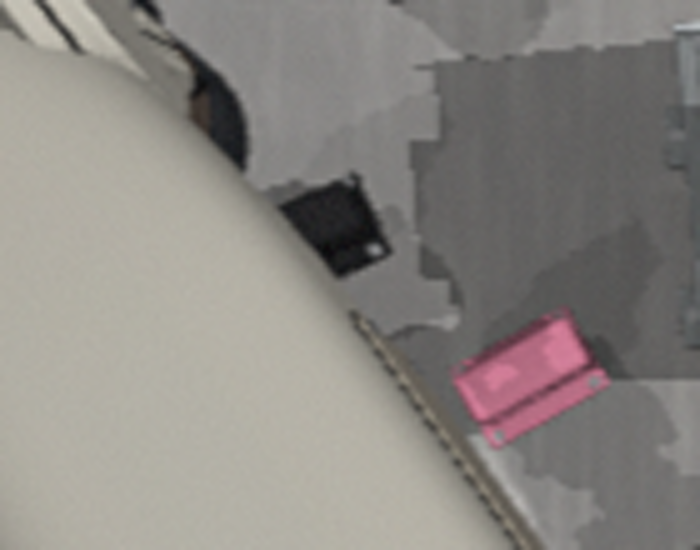

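The scene crop shows the black plug at (330,380) standing upright and undisturbed, with the open gripper above it at (280,100). Going down.

```bash
python3 -m creep '{"claw":[0,0,0,0,0,0],"translation":[[0.004,0.003,0.04],[0.004,0.003,0.08],[0.004,0.003,0.11],[0.004,0.003,0.135],[0.004,0.003,0.146],[0.004,0.003,0.146]],"angular":[[0,0,0.3],[0,0,0.3],[0,0,0.3],[0,0,0.3],[0,0,0.3],[0,0,0.3]]}'
python3 - <<'E'
from h import *
s=arm.state();t=s['ee_pos'];print(t)
p,d=cams.capture("scene");cv2.imwrite("pics/s10.png",cv2.resize(cv2.convertScaleAbs(p[160:240,230:330],alpha=2),None,fx=7,fy=7,interpolation=cv2.INTER_CUBIC))
E
```

```text
clock: 14.75
ee_pos: [0.513, 0.3667, 0.0146]
eef_rot: [180.0, 0.1, 23.9]
wrist_force: [0.2, 0.5, -0.6]
finger_gap: 0.0851
[0.51298894 0.3666636  0.01463833]
```

View pics/s10.png

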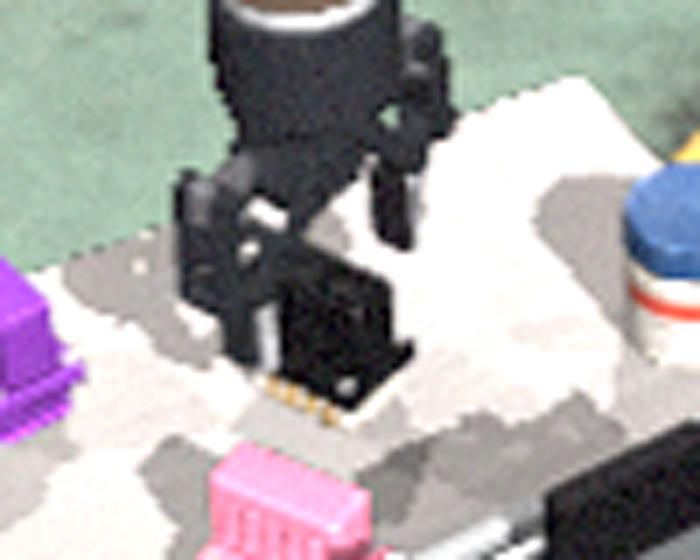

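```bash
python3 -m creep '{"claw":[0,130,255,255,255,255,255],"translation":[[0,-0.002,0],[0,-0.002,0],[0,-0.002,0],[0,-0.002,0],[0,-0.002,0],[0,-0.002,0],[0,-0.002,0]],"angular":[[0,0,0],[0,0,0],[0,0,0],[0,0,0],[0,0,0],[0,0,0],[0,0,0]]}' 70
python3 - <<'E'
from h import *
print(arm.state()['ee_pos'],arm.state()['eef_rot'])
for n in("scene","top"):
    p,d=cams.capture(n)
    for r in models.regions_of("plug_centre",n)[:4]: print(n,r['position'],r['confidence'])
    if n=="scene": cv2.imwrite("pics/s11.png",cv2.resize(cv2.convertScaleAbs(p[160:240,230:330],alpha=2),None,fx=7,fy=7,interpolation=cv2.INTER_CUBIC))
E
```

```text
clock: 15.68
ee_pos: [0.5129, 0.3696, 0.0156]
eef_rot: [-180.0, -0.0, 23.9]
wrist_force: [-0.9, 0.0, 3.1]
finger_gap: 0.025
[0.51290833 0.36959898 0.01555006] [-1.79988772e+02 -4.75766077e-02  2.38819127e+01]
scene [211.3, 281.9] 0.9
scene [235.8, 270.3] 0.7
scene [209.6, 229.2] 0.62
top [250.2, 268.3] 0.64
top [221.3, 231.7] 0.5
```

View pics/s11.png

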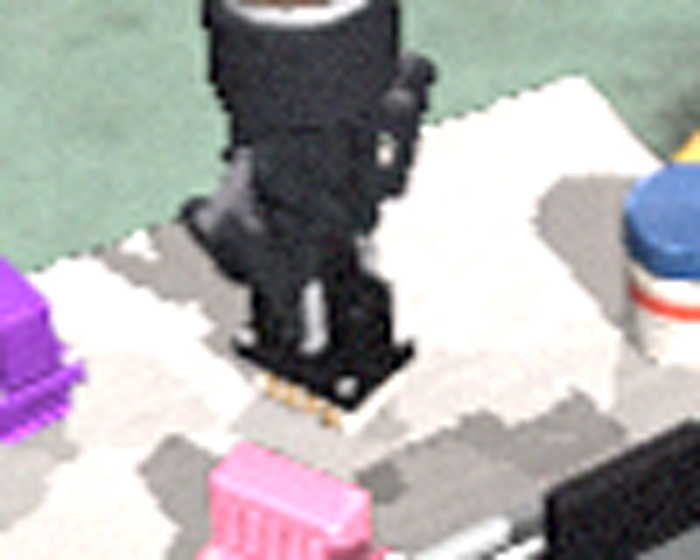

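Gripped (gap 25 mm, bar 26 mm) and the plug stayed put. By comparison with the grip, the top camera is about 1 mm off, which puts the socket at about (0.5496, -0.1074) in robot coordinates. Lifting.

```bash
python3 -m creep '{"claw":[255,255,255,255,255,255],"translation":[[0,0,-0.02],[0,0,-0.06],[0,0,-0.11],[0,0,-0.15],[0,0,-0.17],[0,0,-0.17]],"angular":[[0,0,0],[0,0,0],[0,0,0],[0,0,0],[0,0,0],[0,0,0]]}'
python3 -c "
from h import *
go([0.5496,-.1069,.185],5.2)"
```

```text
clock: 16.62
ee_pos: [0.5132, 0.3697, 0.1863]
eef_rot: [-180.0, -0.1, 23.9]
wrist_force: [0.9, 0.1, -0.8]
finger_gap: 0.025
shift mm [-159.6  450.6    0.7] rotvec [-0.  -0.1 18.7] dist 0.478
```

```bash
python3 -m creep '{"claw":[255,255,255,255,255,255,255,255],"translation":[[-0.010,0.030,0],[-0.030,0.085,0],[-0.050,0.141,0],[-0.070,0.198,0],[-0.090,0.254,0],[-0.110,0.310,0],[-0.130,0.367,0],[-0.145,0.410,0]],"angular":[[0,0,2],[0,0,5],[0,0,8],[0,0,11],[0,0,14],[0,0,16],[0,0,18.7],[0,0,18.7]]}'
python3 -m creep '{"claw":[255,255,255,255],"translation":[[-0.006,0.029,0],[-0.009,0.038,0],[-0.009,0.038,0],[-0.009,0.038,0]],"angular":[[0,0,0],[0,0,0],[0,0,0],[0,0,0]]}'
python3 - <<'E'
from h import *
p,d=cams.capture("scene");cv2.imwrite("pics/s12.png",cv2.resize(cv2.convertScaleAbs(p[200:330,320:450],alpha=1.6),None,fx=4.5,fy=4.5,interpolation=cv2.INTER_CUBIC))
go([0.5496,-.1069,.185],5.2)
E
```

```text
clock: 17.62
ee_pos: [0.5443, -0.0666, 0.1827]
eef_rot: [-180.0, 0.2, 5.1]
wrist_force: [0.6, -0.1, -1.0]
finger_gap: 0.0248
clock: 18.12
ee_pos: [0.5402, -0.1017, 0.1846]
eef_rot: [-180.0, 0.1, 5.3]
wrist_force: [1.0, -0.2, -1.4]
finger_gap: 0.0248
shift mm [ 8.6  6.1 -0.2] rotvec [-0.   0.   0.1] dist 0.011
```

View pics/s12.png

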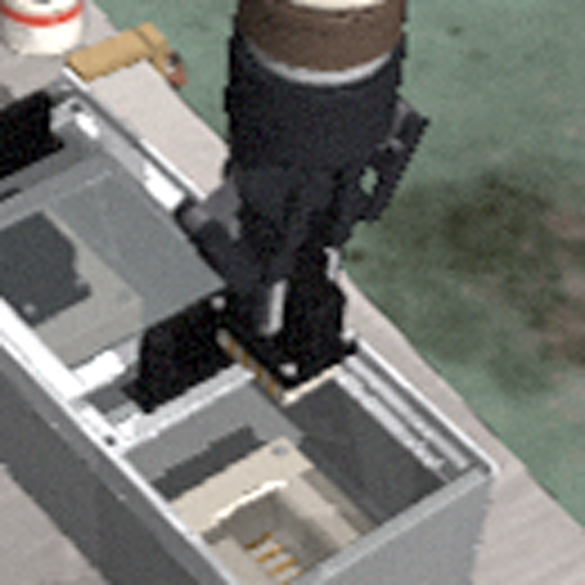

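```bash
python3 -m creep '{"claw":[255,255,255,255,255,255],"translation":[[0.0086,0.006,0],[0.0086,0.006,0.03],[0.0086,0.006,0.07],[0.0086,0.006,0.10],[0.0086,0.006,0.118],[0.0086,0.006,0.118]],"angular":[[0,0,0],[0,0,0],[0,0,0],[0,0,0],[0,0,0],[0,0,0]]}'
python3 - <<'E'
from h import *
go([0.5496,-.1069,.0256],5.2)
a=np.radians(5.2);M=np.array([[np.cos(a),-np.sin(a)],[np.sin(a),np.cos(a)]])
for n in("top","scene"):
    p,d=cams.capture(n);cv2.imwrite(f"pics/{n[0]}13.png",cv2.resize(cv2.convertScaleAbs(p[190:290,350:450] if n=="scene" else p[165:265,380:480],alpha=1.8),None,fx=6,fy=6,interpolation=cv2.INTER_CUBIC))
go([0.5496,-.1069,.0256],5.2)
E
```

```text
clock: 18.92
ee_pos: [0.5488, -0.1075, 0.0655]
eef_rot: [-179.9, 0.2, 5.2]
wrist_force: [-0.7, 0.4, -0.9]
finger_gap: 0.025
shift mm [ 1.  -0.5 39.9] rotvec [-0.1  0.2  0. ] dist 0.04
shift mm [-0.9 -1.2 42.2] rotvec [ 0.  -0.1  0. ] dist 0.042
```

View pics/t13.png

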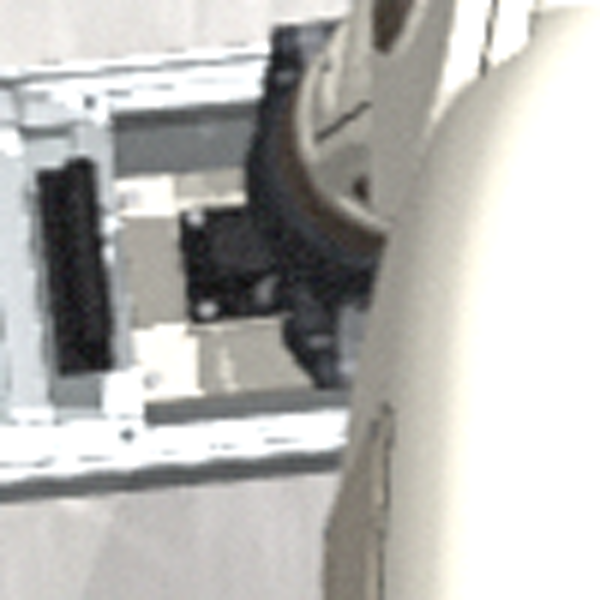

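```bash
python3 - <<'E'
from h import *
p,d=cams.capture("scene");cv2.imwrite("pics/s13b.png",cv2.resize(cv2.convertScaleAbs(p[235:335,340:440],alpha=1.8),None,fx=6,fy=6,interpolation=cv2.INTER_CUBIC))
E
```

```text
(no output)
```

View pics/s13b.png

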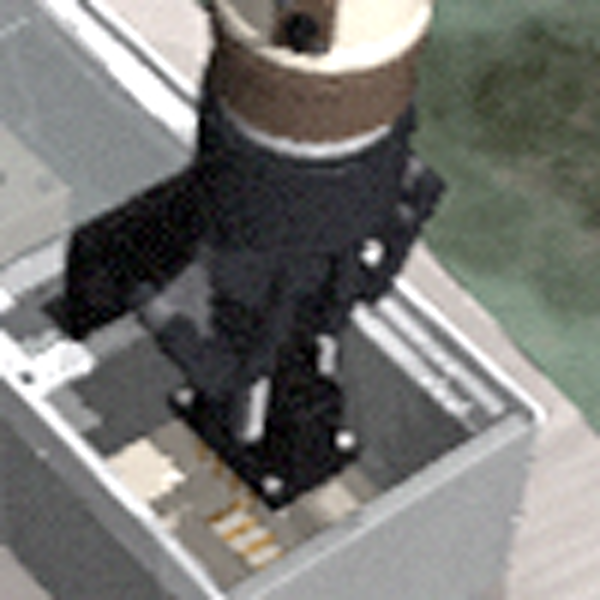

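```bash
python3 - <<'E'
from h import *
s=arm.state();t=s['ee_pos'];print(t)
z=t[2]-.0156+.032
a=np.radians(5.2);M=np.array([[np.cos(a),-np.sin(a)],[np.sin(a),np.cos(a)]]);S=np.array([.550,-.1062])
for uv in((188,207),(192,322),(197,215),(205,308)):
    P=onplane("top",[380+uv[0]/6-.5,165+uv[1]/6-.5],z)[0]; print("top",np.round((P[:2]-S)@M*1000,1))
S=np.array([.5455,-.1066])
for uv in((185,398),(272,483),(345,438),(275,508),(358,450)):
    P=onplane("scene",[340+uv[0]/6-.5,235+uv[1]/6-.5],z)[0]; print("scene",np.round((P[:2]-S)@M*1000,1))
E
```

```text
[ 0.55084708 -0.10811302  0.06826298]
top [22.  29.7]
top [-22.6  33.5]
top [18.5 26.6]
top [-17.7  27.9]
scene [-14.6  26.6]
scene [-13.8 -24.2]
scene [ 22.7 -24. ]
scene [-20.5 -33.8]
scene [ 22.9 -31.2]
```

Both views put the plug within 2 mm of the socket centre, inside the chamfer's catch. Lowering it in.

```bash
python3 -m creep '{"claw":[255,255,255,255,255],"translation":[[0,-0.0005,0.008],[0,-0.0005,0.015],[0,-0.0005,0.020],[0,-0.0005,0.025],[0,-0.0005,0.025]],"angular":[[0,0,0],[0,0,0],[0,0,0],[0,0,0],[0,0,0]]}'
```

```text
clock: 19.7
ee_pos: [0.549, -0.1075, 0.0416]
eef_rot: [-180.0, 0.1, 5.2]
wrist_force: [-0.7, 0.3, -2.1]
finger_gap: 0.0249
```

```bash
python3 -m creep '{"claw":[255,255,255,255,255],"translation":[[0,0,0.005],[0,0,0.010],[0,0,0.015],[0,0,0.017],[0,0,0.017]],"angular":[[0,0,0],[0,0,0],[0,0,0],[0,0,0],[0,0,0]]}'
```

```text
clock: 20.32
ee_pos: [0.5493, -0.1076, 0.0255]
eef_rot: [-180.0, 0.0, 5.2]
wrist_force: [-1.0, 0.2, 2.5]
finger_gap: 0.0248
```

It is down to the expected home height with almost no force. I'll press lightly to confirm it is seated.

```bash
python3 -m creep '{"claw":[255,255,255],"translation":[[0,0,0.003],[0,0,0.006],[0,0,0.006]],"angular":[[0,0,0],[0,0,0],[0,0,0]]}'
```

```text
clock: 20.7
ee_pos: [0.5495, -0.1076, 0.0254]
eef_rot: [180.0, -0.1, 5.2]
wrist_force: [-14.1, 3.4, 37.1]
finger_gap: 0.0246
```

It is seated: 37 N and no further travel. Relax, release and rise.

```bash
python3 -m creep '{"claw":[255,110,110,110,110,110,110,110],"translation":[[0,0,-0.006],[0,0,-0.006],[0,0,-0.006],[0,0,-0.006],[0,0,-0.02],[0,0,-0.07],[0,0,-0.13],[0,0,-0.16]],"angular":[[0,0,0],[0,0,0],[0,0,0],[0,0,0],[0,0,0],[0,0,0],[0,0,0],[0,0,0]]}'
python3 -m creep '{"claw":[110,110,110],"translation":[[-0.06,0,0],[-0.12,0,0],[-0.12,0,0]],"angular":[[0,0,-9],[0,0,-18],[0,0,-27]]}'
python3 - <<'E'
from h import *
P0=None
for n in("top","scene"):
    p,d=cams.capture(n);np.save(f"d14_{n}.npy",d)
    cv2.imwrite(f"pics/{n[0]}14.png",cv2.resize(cv2.convertScaleAbs(p[220:340,280:440] if n=="scene" else p[160:270,290:470],alpha=1.6),None,fx=4.4,fy=4.4,interpolation=cv2.INTER_CUBIC))
    P=pts(n,d,np.ones(d.shape,bool));a=np.radians(5.2);M=np.array([[np.cos(a),-np.sin(a)],[np.sin(a),np.cos(a)]])
    L=(P[:,:2]-[.5493,-.1076])@M
    k=(np.abs(L[:,0])<.02)&(np.abs(L[:,1])<.035)
    t=k&(P[:,2]>.06)&(P[:,2]<.1);print(n,t.sum(),np.median(P[t,2]),np.percentile(P[t,2],90),rect(P[t]) if t.sum()>5 else None)
print(arm.state()['ee_pos'],arm.state()['eef_rot'])
E
```

```text
clock: 21.7
ee_pos: [0.5513, -0.108, 0.184]
eef_rot: [179.9, -0.4, 5.2]
wrist_force: [0.9, 0.0, -0.1]
finger_gap: 0.0487
clock: 22.08
ee_pos: [0.4243, -0.1179, 0.179]
eef_rot: [-179.8, 0.2, 32.4]
wrist_force: [0.8, -0.4, 0.9]
finger_gap: 0.0484
top 323 0.07879434854005174 0.08210429847891088 (array([ 551.1, -105.6]), array([28.2, 60.5]), 6.1)
scene 351 0.07827079249463531 0.08209228871143748 (array([ 547.2, -105.6]), array([29.3, 62.1]), 7.2)
[ 0.42940974 -0.11861864  0.18029408] [ 1.79927486e+02 -6.54456703e-02  3.21218038e+01]
```

View pics/s14.png

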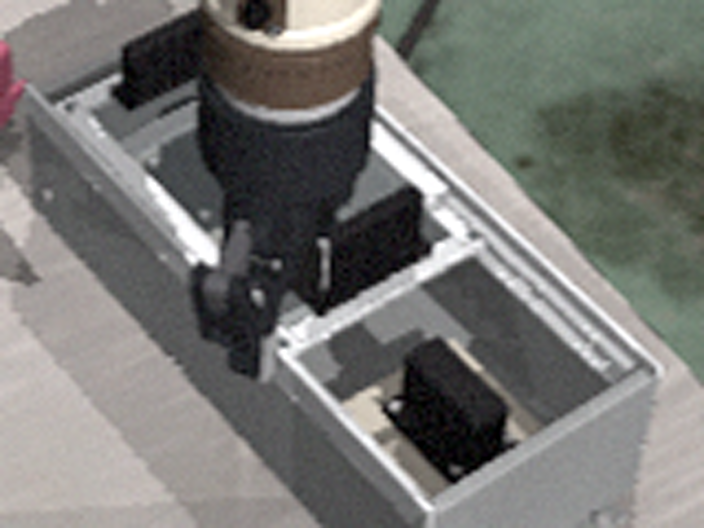

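View pics/t14.png

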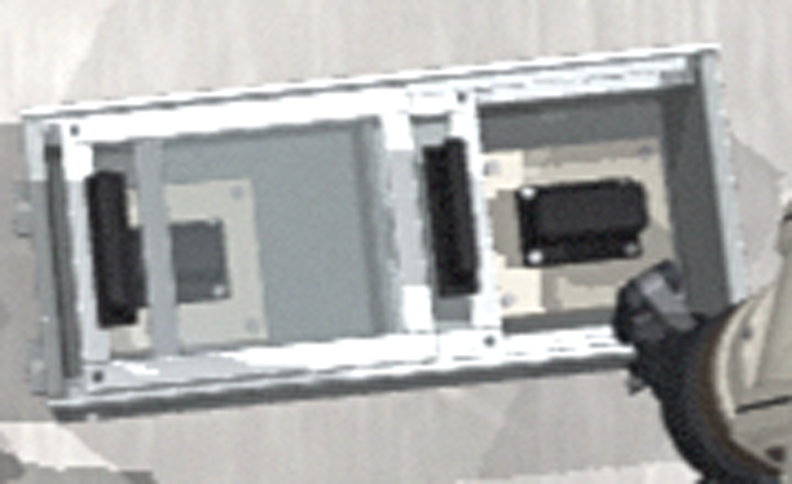

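```bash
python3 - <<'E'
from h import *
a=np.radians(5.2);B=np.array([0.540,0.0055]);M=np.array([[np.cos(a),-np.sin(a)],[np.sin(a),np.cos(a)]])
for nm,f in(("now","d14_top.npy"),("init","d_top.npy")):
    P=pts("top",np.load(f),np.ones((480,640),bool));L=(P[:,:2]-B)@M
    for lo,hi in((.02,.064),):
        k=(L[:,0]>lo)&(L[:,0]<hi)&(np.abs(L[:,1])<.19)
        for y0 in list(np.arange(-.19,-.15,.002))+list(np.arange(-.07,-.01,.002))+list(np.arange(.15,.19,.002)):
            m=k&(L[:,1]>y0)&(L[:,1]<=y0+.002)
            if m.sum(): print(f"{y0*1000+1:.0f}:{np.median(P[m,2])*1000:.0f}/{np.percentile(P[m,2],90)*1000:.0f}",end=" ")
    print(nm)
E
```

```text
-183:96/96 -181:101/103 -179:100/102 -177:100/102 -175:99/102 -173:57/95 -171:33/92 -169:6/24 -167:6/48 -165:8/68 -163:11/41 -161:31/34 -159:32/67 -157:31/34 -155:31/37 -153:30/37 -151:29/35 -149:32/72 -69:32/35 -67:31/39 -65:59/79 -63:86/86 -61:86/86 -59:86/86 -57:86/86 -55:92/94 -53:93/95 -51:94/95 -49:93/94 -47:91/93 -45:91/95 -43:90/92 -41:93/138 -39:95/141 -37:93/141 -35:95/142 -33:94/140 -31:102/141 -29:98/126 -27:93/97 -25:91/96 -23:92/96 -21:91/92 -19:100/104 -17:100/104 -15:101/104 -13:102/103 -11:103/105 151:103/107 153:101/103 155:101/105 157:101/103 159:100/103 161:100/101 163:9/33 165:6/9 167:6/8 169:6/9 171:45/98 173:100/102 175:100/103 177:99/101 179:100/103 181:99/101 185:1/6 187:4/7 189:3/7 now
-183:96/98 -181:100/101 -179:101/101 -177:100/103 -175:99/101 -173:77/96 -171:76/96 -169:84/84 -167:86/86 -165:85/85 -161:91/94 -159:92/95 -157:92/94 -155:91/94 -153:93/95 -151:90/93 -149:92/94 -69:92/94 -67:90/92 -65:91/96 -63:91/92 -61:91/94 -59:90/92 -57:91/94 -55:92/93 -53:91/93 -51:90/95 -49:91/93 -47:91/94 -45:91/93 -43:91/95 -41:91/93 -39:89/93 -37:91/94 -35:91/93 -33:91/94 -31:91/94 -29:90/94 -27:92/95 -25:91/95 -23:91/94 -21:92/94 -19:100/103 -17:100/103 -15:101/102 -13:102/105 -11:100/103 151:103/106 153:102/104 155:101/105 157:101/103 159:101/104 161:99/102 163:6/24 165:5/9 167:8/10 169:7/11 171:45/96 173:100/102 175:100/103 177:100/103 179:100/102 181:98/102 185:4/7 187:3/6 189:4/6 init
```

The plug is home: its top is at 79–80 mm, and it is square and centred. The gap from the end wall to the door is now about 116 mm, matching the stated 115 mm, so the door is at its open stop. It will have to travel 115 mm to shut, which is past where it started. Now to grip the handle.

```bash
python3 -c "
from h import *
go([0.5413,-.0305,.18],95.2)"
```

```text
shift mm [141.6 -15.1   0.4] rotvec [  0.1  -0.  -63.1] dist 0.142
```

```bash
python3 -m creep '{"claw":[100,100,100,100,100,100,100,100],"translation":[[0.024,-0.003,0],[0.047,-0.005,0],[0.070,-0.007,0],[0.094,-0.010,0],[0.118,-0.012,0],[0.141,-0.015,0],[0.141,-0.015,0],[0.141,-0.015,0]],"angular":[[0,0,-10],[0,0,-20],[0,0,-30],[0,0,-40],[0,0,-50],[0,0,-60],[0,0,-63],[0,0,-63]]}'
python3 -c "
from h import *
cams.capture('scene')
go([0.5413,-.0305,.092],95.2)"
```

```text
clock: 23.18
ee_pos: [0.5424, -0.0302, 0.1793]
eef_rot: [180.0, 0.0, 95.1]
wrist_force: [-0.4, 0.2, -0.4]
finger_gap: 0.0518
shift mm [ 0.  -0.9 87.3] rotvec [ 0.   0.  -0.1] dist 0.087
```

```bash
python3 -m creep '{"claw":[100,100,100,100,255,255,255,255],"translation":[[0,-0.001,0.04],[0,-0.001,0.075],[0,-0.001,0.087],[0,-0.001,0.087],[0,-0.001,0.087],[0,-0.001,0.087],[0,-0.001,0.087],[0,-0.001,0.087]],"angular":[[0,0,0],[0,0,0],[0,0,0],[0,0,0],[0,0,0],[0,0,0],[0,0,0],[0,0,0]]}' 60
```

```text
clock: 24.22
ee_pos: [0.5415, -0.0307, 0.0938]
eef_rot: [179.8, 0.0, 95.2]
wrist_force: [-0.7, -0.3, 6.3]
finger_gap: 0.011
```

```bash
python3 -m creep '{"claw":[255,255,255,255,255,255,255,255],"translation":[[-0.010,0,0],[-0.028,0,0],[-0.046,0,0],[-0.064,0,0],[-0.082,0,0],[-0.096,0,0],[-0.104,0,0],[-0.107,0,0]],"angular":[[0,0,0],[0,0,0],[0,0,0],[0,0,0],[0,0,0],[0,0,0],[0,0,0],[0,0,0]]}'
python3 -m creep '{"claw":[255,255,255,255,255],"translation":[[-0.003,0,0],[-0.006,0,0],[-0.009,0,0],[-0.011,0,0],[-0.011,0,0]],"angular":[[0,0,0],[0,0,0],[0,0,0],[0,0,0],[0,0,0]]}'
```

```text
clock: 25.22
ee_pos: [0.5513, -0.1376, 0.0938]
eef_rot: [179.8, 0.0, 95.2]
wrist_force: [-0.1, 1.5, 5.1]
finger_gap: 0.0107
clock: 25.85
ee_pos: [0.5518, -0.1443, 0.0938]
eef_rot: [179.8, -0.4, 95.3]
wrist_force: [-2.2, 10.6, 7.5]
finger_gap: 0.0106
```

That confirms it: the door goes past where it started and meets its stop at about 115 mm of travel. One more nudge to check.

```bash
python3 -m creep '{"claw":[255,255,255],"translation":[[-0.002,0,0],[-0.003,0,0],[-0.003,0,0]],"angular":[[0,0,0],[0,0,0],[0,0,0]]}'
python3 -m creep '{"claw":[255,120,120,120,120,120,120,120],"translation":[[0.006,0,0],[0.006,0,0],[0.006,0,0],[0.006,0,0],[0.006,0,-0.02],[0.006,0,-0.08],[0.006,0,-0.10],[0.006,0,-0.10]],"angular":[[0,0,0],[0,0,0],[0,0,0],[0,0,0],[0,0,0],[0,0,0],[0,0,0],[0,0,0]]}'
```

```text
clock: 26.22
ee_pos: [0.5518, -0.1442, 0.0938]
eef_rot: [179.8, -0.7, 95.4]
wrist_force: [-1.1, 18.4, 9.9]
finger_gap: 0.0104
clock: 27.22
ee_pos: [0.5521, -0.146, 0.1941]
eef_rot: [179.8, 0.1, 95.1]
wrist_force: [1.3, 0.5, -0.3]
finger_gap: 0.045
```

```bash
python3 -m creep '{"claw":[120,120,120,120,120],"translation":[[0,-0.06,-0.02],[0,-0.12,-0.02],[0,-0.18,-0.02],[0,-0.20,-0.02],[0,-0.20,-0.02]],"angular":[[0,0,0],[0,0,0],[0,0,0],[0,0,0],[0,0,0]]}'
python3 - <<'E'
from h import *
a=np.radians(5.2);B=np.array([0.540,0.0055]);M=np.array([[np.cos(a),-np.sin(a)],[np.sin(a),np.cos(a)]])
for n in("top","scene"):
    p,d=cams.capture(n);np.save(f"d20_{n}.npy",d)
    cv2.imwrite(f"pics/{n[0]}20.png",cv2.resize(cv2.convertScaleAbs(p[220:340,280:440] if n=="scene" else p[160:270,290:470],alpha=1.6),None,fx=4.4,fy=4.4,interpolation=cv2.INTER_CUBIC))
    cv2.imwrite(f"pics/{n[0]}20f.png",p)
    P=pts(n,d,np.ones((480,640),bool));L=(P[:,:2]-B)@M
    k=(L[:,0]>.02)&(L[:,0]<.06)
    for y0 in list(np.arange(-.185,-.155,.002))+list(np.arange(-.03,-.01,.002))+list(np.arange(.155,.18,.002)):
        m=k&(L[:,1]>y0)&(L[:,1]<=y0+.002)
        if m.sum(): print(f"{y0*1000+1:.0f}:{np.median(P[m,2])*1000:.0f}",end=" ")
    print()
E
```

```text
clock: 27.85
ee_pos: [0.3505, -0.1634, 0.2115]
eef_rot: [-180.0, -0.0, 95.1]
wrist_force: [0.4, -0.1, -0.9]
finger_gap: 0.045
-182:98 -180:99 -178:100 -176:101 -174:97 -172:91 -170:90 -168:93 -166:92 -164:93 -162:90 -160:95 -158:94 -156:90 -29:91 -27:92 -25:91 -23:92 -21:91 -19:101 -17:101 -15:102 -13:100 -11:101 156:102 158:101 160:100 162:6 164:6 166:5 168:4 170:5 172:88 174:101 176:101 178:100 180:100 
-184:4 -182:46 -180:51 -178:95 -176:100 -174:101 -172:99 -170:98 -168:94 -166:93 -164:91 -162:92 -160:94 -158:93 -156:96 -29:91 -27:91 -25:91 -23:92 -21:91 -19:92 -17:97 -15:99 -13:101 -11:102
```

View pics/t20.png

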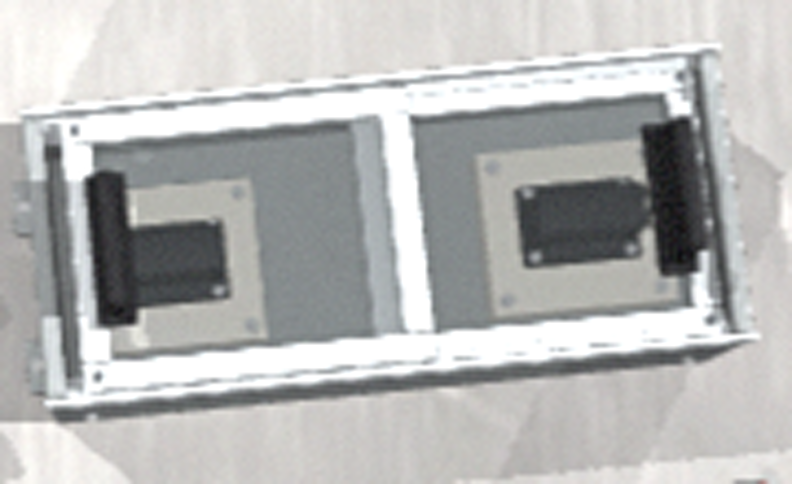

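View pics/s20f.png

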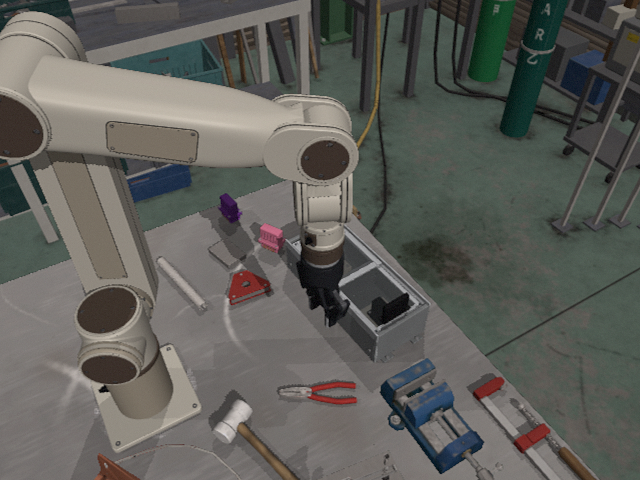

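The door frame now reaches the end wall (-173) with no slit, the plug stands under it, and the left door is unchanged. A quick check of the bystanders, then hand in.

```bash
python3 - <<'E'
from h import *
p,d=cams.capture("top")
for t in("paste_jar","plate_blank_0","pliers"):
    r=models.regions_of(t,"top")
    if r:
        P=pts("top",d,r[0]["pixels"]);zt=np.percentile(P[:,2],95);print(t,r[0]["confidence"],rect(P[P[:,2]>zt-.008]))
print(arm.state()['wrist_force'],arm.state()['qvel'].round(1))
arm.hand_in()
E
```

```text
paste_jar 0.56 (array([665.8, 328.2]), array([56.9, 58. ]), 60.5)
plate_blank_0 0.9 (array([327.2, 300.5]), array([59.8, 88.4]), 14.9)
pliers 0.61 (array([ 344.9, -162.5]), array([ 93.6, 162.1]), 52.0)
[ 0.45316919 -1.05119553  0.56967409] [-0.1 -0.2 -0.3  0.1 -0.   0.1]
the job is handed in; nothing more can be done
```

The job is done and handed in at about 28 s. I slid door_right (above the empty socket) to its open stop, seated the black plug, and pushed the door shut again.

**What the last checks showed**
- **Plug:** its top reads 79–80 mm. It held at home height under 37 N before I let go.
- **door_right:** it travelled about 114 mm to its shut stop. In the last depth picture its frame meets the end wall with no slit.
- **Left door:** its edges are where they were at the start, about 10 mm off the end wall. The plug under it looks unchanged.
- **Jar and plate:** within about 1 mm of where they were.
- **Pliers:** the last automatic reading came out offset and too wide (94 × 162 mm), probably because the arm was over them. In the final scene picture they lie where they did before.

**What disagreed**
- **Finger height:** the finger tips sit about 25 mm higher than the reported TCP, so my first grasp of the handle closed on nothing. I corrected for this from the pictures.
- **Door start:** door_right was about 8 mm ajar at the start, so it first seemed to stop short at 107 mm. It pressed back with up to about 40 N at the wrist before I understood this; I then repeated the push from behind and it stopped at the same place.

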